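Load the insert-press nests

ROBOT

A 6-joint arm with a two-finger parallel gripper is mounted at the origin on the work surface. World frame = base frame: x ahead of the robot, y to its left, z up, the work surface at z = 0. Lengths are in m, angles in rad, forces in N, time in s.
With the tool pointing down it reaches from about 0.35 to 0.975 m from the base axis. Payload 4.9 kg.
Tool frame: the origin (TCP) lies on the mounting face of the last link; the fingertips stand 173 mm ahead of it and the grasp point (between the pads) lies 155 mm ahead of it; z points along the fingers, y is the direction in which the jaws open and shut (so a half turn about z gives the same grasp; the last joint's range is limited). The gripper opens to 85 mm and grips with 20 to 120 N. Pads are 22 mm wide; open, the fingers measure 114 mm over their backs; the gripper's body (76 mm by 85 mm) begins 54 mm behind the grasp point. The pads swing forward as they close: fully open they stand 13 mm farther back than shut.
Start: joints at [-1.378, 0.053, 1.613, -0, 1.476, -0.119], TCP at [0.192, -0.595, 0.405] pointing down, gripper open.
Joint ranges: [-3.01, 3.01], [-1.01, 2.22], [0.06, 2.58], [-1.02, 4.17], [0.09, 2.62], [-3.14, 3.14]. Speed limits (rad/s): [2.57, 2.57, 3.14, 3.14, 3.14, 3.14].

INTERFACE

Orientations are given as a rotation vector (axis times angle).
In Python, from station import ctrl gives the robot as it stands. The module is installed in compiled form; this text tells all that it offers.
- The arm moves only by the tool jog_arm, never from a script. Its argument "steps" is a list of rows, each a list of 2 entries, a list of its own where there are three numbers: the shift along the tool's x, y, z in cm, then the turn, a rotation vector about the tool's x, y, z in degrees. In form: [[[tx, ty, tz], [rx, ry, rz]], ...]. A call has 1 to 8 rows; each row shifts and turns the pose as measured when the row begins, along the tool's axes as they then stand; what a row does not reach is not made up. A row lasts 1/10 s, in which the tool goes at most 50 mm and 8.59 degrees, less where a joint would pass 70% of its speed; a pose out of reach is approached as far as the arm can. A call is refused whole if a number of a shift passes 5 or a number of a turn 8.59, either way. A call with a gripper value outside its range is refused whole. "fingers" is the gripper command: -1 is shut, 1 is fully open, values between are in proportion, set as the call begins (left out, the last holds). The fingers move at their own pace and stop on an object; "grip_force" is the grip in N (left out, the last holds). Time passes only in rows, so rows that do not move let the fingers close. It gives the time, the measured TCP pose, the force and the opening at its end, in the units of the state.
- ctrl.get_obs(): the state, without advancing time (a new reading comes with each control period).
- ctrl.get_image(name): name is "scene" or "top"; returns the picture (400x640x3 uint8, red, green, blue); there is no depth.
- ctrl.camera_info(name): a dict with "K" (3x3 intrinsics, pixels), "camera_from_world" (4x4, takes a point from world to camera coordinates). Camera axes: x right, y up, looking along -z (the intrinsics and any distortion apply to the point x, -y, -z); pixel columns grow to the right and rows downward; lengths in m; the calibration is good to about 2 mm. A picture is of the moment at which its call begins. camera_info takes no time and is no camera call.
- ctrl.finish_job(): hands the job in, once; it reports no verdict.
The state is a dict: "t": time; "q": joint angles; "dq": joint speeds; "effort": joint torques, N m; "tool_pos": TCP position; "tool_rot": TCP orientation; "contact_force": force on the tool from outside, world axes, zero at the start; "wrist_torque": the same for the moment, N m; "opening": finger opening in m.
Only numpy, scipy, OpenCV 4.12 (cv2) and the standard library are available. Lean on these libraries where they do the work, as an engineer would, in place of code of your own. Each camera call takes 0.05 s, during which the arm holds its last target.

TASK

Set up the brass-insert job: from the build plate put the round knob, the hexagonal nut and the long clamp arm each into the press nest whose pocket has its shape, lying flat on the pocket floor, the same way up as now. The rectangular case nest takes the case that is loaded with inserts: the two closed cases look the same, so lift them to feel which is the heavy one, and leave the empty one where it stood on the build plate.

Things in the scene. Friction and masses are not known exactly. Their poses are not given: they have to be found in the camera images.
- knob: Round fluted clamp knob, 40 mm in diameter, 32 mm high, about 30 g. Red plastic; stands on the dark build plate (top 4 mm above the bench). Origin: centre of its underside, z up.
- nut: Large hexagonal nut, 50 mm across flats (flats face +x, -x and every 60 degrees from there; corners at +y and -y), 58 mm across corners, 32 mm high, about 50 g; solid, with a dark round mark on top. Red plastic; stands on the dark build plate (top 4 mm above the bench). Origin: centre of its underside, z up.
- clamp_bar: Straight clamp arm with rounded ends, 24 (x) by 70 (y) by 32 mm high, two dark bolt holes marked on top, about 40 g. Red plastic; stands on the dark build plate (top 4 mm above the bench). Origin: centre of its underside, z up.
- case_a: One of two closed cases that look alike: one loaded (about 330 g), one empty (about 50 g; each +-15 percent); which is which is known only by lifting. Block 46 (x) by 62 (y) by 32 mm high, lid (does not open) with diamond ribs, small latch on its -x side. Red plastic; stands on the dark build plate (top 4 mm above the bench). Origin: centre of its underside, z up.
- case_b: One of two closed cases that look alike: one loaded (about 330 g), one empty (about 50 g; each +-15 percent); which is which is known only by lifting. Block 46 (x) by 62 (y) by 32 mm high, lid (does not open) with diamond ribs, small latch on its -x side. Red plastic; stands on the dark build plate (top 4 mm above the bench). Origin: centre of its underside, z up.
- nest_knob: Nest for the knob: round pocket 56 mm in diameter. Fixed aluminium sled, 108 (x) by 124 (y) by 4 mm, with a black frame (10 mm thick) round a light grey pocket floor. Pocket floor 5 mm, frame top 13 mm above the bench: 8 mm deep. Origin: pocket centre, at bench level.
- nest_nut: Nest for the nut: hexagonal pocket, 66 mm across flats (flats face +x, -x and every 60 degrees from there; corners at +y and -y). Fixed aluminium sled, 108 (x) by 124 (y) by 4 mm, with a black frame (10 mm thick) round a light grey pocket floor. Pocket floor 5 mm, frame top 13 mm above the bench: 8 mm deep. Origin: pocket centre, at bench level.
- nest_bar: Nest for the clamp arm: narrow rectangular pocket, 40 (x) by 86 (y) mm. Fixed aluminium sled, 108 (x) by 124 (y) by 4 mm, with a black frame (10 mm thick) round a light grey pocket floor. Pocket floor 5 mm, frame top 13 mm above the bench: 8 mm deep. Origin: pocket centre, at bench level.
- nest_case: Nest for the loaded case: wide rectangular pocket, 62 (x) by 78 (y) mm. Fixed aluminium sled, 108 (x) by 124 (y) by 4 mm, with a black frame (10 mm thick) round a light grey pocket floor. Pocket floor 5 mm, frame top 13 mm above the bench: 8 mm deep. Origin: pocket centre, at bench level.

How it is judged:
By the outcome, as a careful person would: the job done as asked, in the order asked, and still so for the second after the job is handed in, with the robot touching nothing.
It also fails if it takes over 115 s, if anything falls off the work surface, if the arm or the gripper's body presses on something with over 40 N, if the wrist force passes 120 N, or if a joint passes its speed limit or range.

## Working session

There is one attempt and no reset: what is moved stays moved. The work goes in short steps, Python scripts to look and compute and a tool call to move; the robot and the scene stay as the last step left them, time stands still between calls to the robot, and variables do not carry over. Pictures are saved under pics/ and viewed, and the job is handed in when it is done.

Besides the shell and the picture viewer there is one more tool, called after "Emit:" as name(argument=value, ...), one argument or row to a line, values as JSON. jog_arm: Moves the arm, as the interface text tells. Its arguments: {"type":"object","properties":{"steps":{"type":"array","items":{"type":"array"}},"fingers":{"type":"number"},"grip_force":{"type":"number"}},"required":["steps"]}

```bash
mkdir -p pics; python3 - <<'E'
from station import ctrl
import cv2,numpy as np
o=ctrl.get_obs()
for k,v in o.items(): print(k,np.round(v,4))
for n in("scene","top"):
    cv2.imwrite(f"pics/{n}0.png",cv2.cvtColor(ctrl.get_image(n),cv2.COLOR_RGB2BGR))
    c=ctrl.camera_info(n);print(n,{k:np.round(v,4).tolist() if not isinstance(v,str) else v for k,v in c.items()})
E
```

```text
t 0.0
q [-1.378   0.0534  1.6143  0.      1.476  -0.119 ]
dq [ 0.001  -0.0005  0.0001 -0.0008 -0.0001  0.    ]
effort [-5.00000e-04 -3.93680e+01 -3.70177e+01 -1.00000e-04  7.20000e-03
  0.00000e+00]
tool_pos [ 0.1917 -0.5946  0.4034]
tool_rot [-3.1014e+00 -4.8750e-01  1.0000e-04]
contact_force [ 0.2795  0.6092 -0.2851]
wrist_torque [-0.0154  0.0069  0.0736]
opening 0.0855
scene {'K': [[449.3233, 0.0, 320.6167], [0.0, 449.3233, 199.4814], [0.0, 0.0, 1.0]], 'camera_from_world': [[0.4496, 0.8932, -0.0074, -0.2602], [-0.5364, 0.2766, 0.7974, 0.2672], [0.7143, -0.3545, 0.6034, -1.35], [0.0, 0.0, 0.0, 1.0]]}
top {'K': [[401.8752, 0.0, 319.1378], [0.0, 401.8752, 198.0614], [0.0, 0.0, 1.0]], 'camera_from_world': [[0.0273, -0.9996, 0.0006, -0.0287], [0.9986, 0.0273, 0.0449, -0.5259], [-0.0449, -0.0006, 0.999, -0.7859], [0.0, 0.0, 0.0, 1.0]]}
```

View pics/scene0.png

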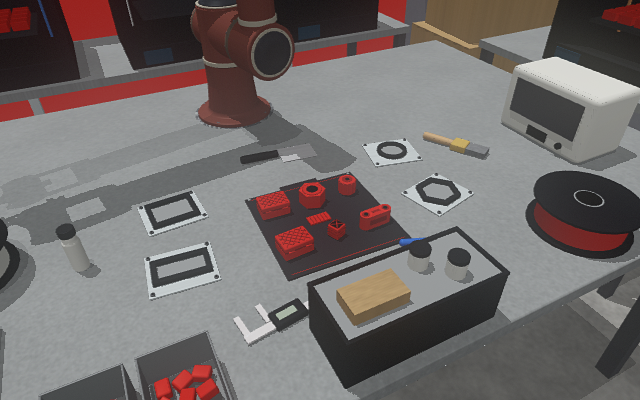

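View pics/top0.png

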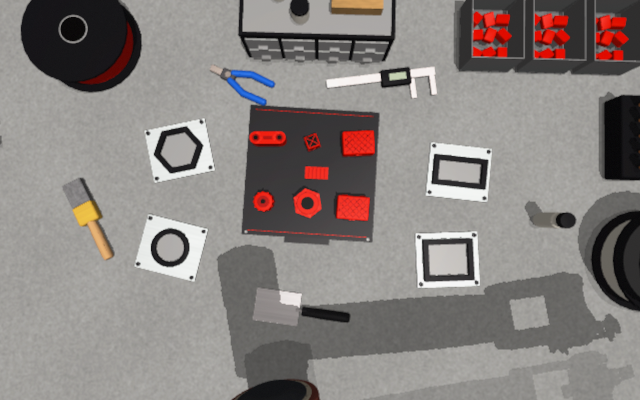

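```bash
cat > h.py <<'E'
from station import ctrl
import cv2,numpy as np
from scipy.optimize import minimize
I=ctrl.camera_info("top");K=np.array(I["K"]);T=np.array(I["camera_from_world"])
DIST=None
for k in I:
    if k not in("K","camera_from_world"):print("extra",k,I[k])
def proj(P,n=None):
    k,t=(K,T)
    if n=="scene":
        i=ctrl.camera_info("scene");k,t=np.array(i["K"]),np.array(i["camera_from_world"])
    P=np.atleast_2d(P);c=P@t[:3,:3].T+t[:3,3];c=c*[1,-1,-1]
    u=c@k.T;return u[:,:2]/u[:,2:]
def unproj(uv,z):
    uv=np.atleast_2d(uv);r=np.c_[uv,np.ones(len(uv))]@np.linalg.inv(K).T*[1,-1,-1]
    r=r@T[:3,:3];c=-T[:3,:3].T@T[:3,3]
    return c+r*((z-c[2])/r[:,2:3])
def rect(a,b):return np.array([[a,b],[-a,b],[-a,-b],[a,-b]])/2
def circ(r,n=40):
    t=np.arange(n)*2*np.pi/n;return r*np.c_[np.cos(t),np.sin(t)]
def hexa(f):
    t=np.radians(30+60*np.arange(6));return f/np.sqrt(3)*np.c_[np.cos(t),np.sin(t)]
def slot(a,b):
    return cv2.convexHull(np.vstack([circ(a/2)+[0,(b-a)/2],circ(a/2)-[0,(b-a)/2]]).astype(np.float32))[:,0]
SH=dict(knob=circ(.02),nut=hexa(.05),bar=slot(.024,.07),case=rect(.046,.062))
def place(s,p):
    c,q=np.cos(p[2]),np.sin(p[2]);return s@np.array([[c,q],[-q,c]])+p[:2]
S=8
def sil(s,p,z0,z1):
    xy=place(s,p);P=np.vstack([np.c_[xy,np.full(len(xy),z)] for z in(z0,z1)])
    return cv2.convexHull(proj(P).astype(np.float32))[:,0]
def fit(mask,s,p0,z0,z1):
    # mask: full image filled mask; crop & upsample
    ys,xs=np.nonzero(mask);x0,y0=xs.min()-15,ys.min()-15;x1,y1=xs.max()+16,ys.max()+16
    m=cv2.GaussianBlur(cv2.resize(mask[y0:y1,x0:x1].astype(np.float32),None,fx=S,fy=S,interpolation=cv2.INTER_LINEAR),(0,0),3)
    def cost(p):
        h=((sil(s,p,z0,z1)-[x0,y0]+.5)*S-.5)
        im=np.zeros(m.shape,np.float32);cv2.fillPoly(im,[np.round(h*16).astype(np.int32)],1,shift=4)
        return np.abs(cv2.GaussianBlur(im,(0,0),3)-m).sum()/m.sum()
    best=None
    for d in(-.15,0,.15):
        q=np.array(p0)+[0,0,d]
        r=minimize(cost,q,method="Nelder-Mead",options=dict(initial_simplex=[q,q+[.006,0,0],q+[0,.006,0],q+[0,0,.1]],xatol=1e-4,fatol=1e-5))
        if best is None or r.fun<best.fun:best=r
    return best.x,best.fun
def redmask(im):
    h=cv2.cvtColor(im,cv2.COLOR_RGB2HSV)
    return (((h[...,0]<8)|(h[...,0]>172))&(h[...,1]>140)&(h[...,2]>70)).astype(np.uint8)
def filled(m,minarea=200):
    c,_=cv2.findContours(m,cv2.RETR_EXTERNAL,cv2.CHAIN_APPROX_NONE);o=[]
    for k in c:
        if cv2.contourArea(k)>minarea:
            f=np.zeros(m.shape,np.uint8);cv2.drawContours(f,[k],-1,1,-1);o.append(f)
    return o
E
python3 - <<'E'
from h import *
im=cv2.cvtColor(cv2.imread("pics/top0.png"),cv2.COLOR_BGR2RGB)
print("cam",-T[:3,:3].T@T[:3,3])
m=redmask(im);m[:110]=0;m[235:]=0
for f in filled(m,60):
    ys,xs=np.nonzero(f);c=(xs.mean(),ys.mean());print("red",np.round(c,1),f.sum(),xs.max()-xs.min()+1,ys.max()-ys.min()+1,np.round(unproj(c,.025)[0],4))
    nm={0:"knob"}
    n=None
    if 255<c[0]<272 and c[1]>180:n="knob"
    elif 300<c[0]<316 and c[1]>190:n="nut"
    elif c[0]<290 and c[1]<150:n="bar"
    elif c[0]>330:n="case"
    if n:
        f=cv2.morphologyEx(f,cv2.MORPH_CLOSE,np.ones((3,3),np.uint8))
        y0=unproj(c,.025)[0]
        best=None
        for a in ((0,1.57) if n!="nut" else (0,.5)):
            p,e=fit(f,SH[n],[y0[0],y0[1],a],.004,.036)
            print("   ",n,np.round(p[:2],4),"yaw deg",round(np.degrees(p[2]),1),"err",round(e,4))
g=cv2.cvtColor(im,cv2.COLOR_RGB2GRAY)
# nests
for n,(u,v),pk in (("nut",(180,151),hexa(.066)),("knob",(171,247),circ(.028)),("bar",(460,172),rect(.04,.086)),("case",(448,260),rect(.062,.078))):
    w=np.zeros_like(g);w[v-45:v+45,u-45:u+45]=1
    sl=filled(((g>205)&(w>0)).astype(np.uint8),1000)
    dk=((g<75)&(w>0)).astype(np.uint8)
    # pocket: hole in dark
    cs,hi=cv2.findContours(dk,cv2.RETR_CCOMP,cv2.CHAIN_APPROX_NONE)
    k=max([c for c,h in zip(cs,hi[0]) if h[3]>=0],key=cv2.contourArea)
    ff=np.zeros_like(g);cv2.drawContours(ff,[k],-1,1,-1);ff[dk>0]=0
    q=unproj((u,v),.005)[0]
    for a in(0,):
        for f,s,z in((sl[0],rect(.108,.124),.004),):
            for aa in (0,.3,-.3,.6,-.6,1.57):
                p,e=fit(f,s,[q[0],q[1],aa],z-.001,z);print(n,"sled",np.round(p[:2],4),round(np.degrees(p[2]),1),round(e,4))
        for aa in (0,.3,-.3):
            p,e=fit(ff,pk,[q[0],q[1],aa],.0129,.013);print(n,"pocket(top)",np.round(p[:2],4),round(np.degrees(p[2]),1),round(e,4))
v=cv2.resize(im[90:300,120:520],(800,420),interpolation=cv2.INTER_CUBIC);cv2.imwrite("pics/z0.png",cv2.cvtColor(v,cv2.COLOR_RGB2BGR))
E
```

```text
cam [ 0.49065151 -0.01481299  0.80874574]
red [352.5 207.2] 821 34 27 [ 0.5097 -0.0798  0.025 ]
    case [ 0.5093 -0.0794] yaw deg -3.3 err 0.0581
    case [ 0.5094 -0.0796] yaw deg -3.2 err 0.0584
red [263.2 201.1] 355 22 21 [0.517  0.0946 0.025 ]
    knob [0.517  0.0946] yaw deg 5.7 err 0.0697
    knob [0.517  0.0946] yaw deg 95.8 err 0.0694
red [307.  202.7] 632 29 30 [0.5161 0.009  0.025 ]
    nut [0.5159 0.0086] yaw deg 40.4 err 0.0601
    nut [0.5159 0.0086] yaw deg 39.4 err 0.0596
red [316.1 172.4] 312 25 14 [ 0.576  -0.0071  0.025 ]
red [311.8 141.6] 219 18 19 [0.6364 0.0032 0.025 ]
red [267.7 138.3] 547 38 16 [0.6406 0.09   0.025 ]
    bar [0.6414 0.0901] yaw deg 1.9 err 0.0564
    bar [0.6412 0.0902] yaw deg 2.2 err 0.056
red [357.9 142.9] 841 33 27 [ 0.6363 -0.0876  0.025 ]
    case [ 0.6366 -0.0877] yaw deg 3.9 err 0.0374
    case [ 0.6367 -0.0874] yaw deg 4.7 err 0.0375
red [310.4 112.2] 155 94 6 [0.6947 0.0075 0.025 ]
nut sled [0.6161 0.2702] 13.7 0.0457
nut sled [0.6161 0.2702] 13.7 0.0457
nut sled [0.6161 0.2702] 13.3 0.0467
nut sled [0.6161 0.2702] 13.5 0.0461
nut sl
[... 349 characters left out ...]
 0.0504
knob sled [0.4201 0.2787] -12.5 0.0488
knob sled [0.4192 0.2766] 67.9 0.2461
knob pocket(top) [0.4214 0.2773] 12.7 0.0348
knob pocket(top) [0.4214 0.2773] 30.0 0.0347
knob pocket(top) [0.4215 0.2773] -26.3 0.035
bar sled [ 0.5875 -0.2938] -4.9 0.0397
bar sled [ 0.5875 -0.2938] -4.9 0.0397
bar sled [ 0.5875 -0.2937] -4.7 0.0396
bar sled [ 0.5873 -0.2939] -4.9 0.0401
bar sled [ 0.5875 -0.2938] -4.9 0.0397
bar sled [ 0.5876 -0.2942] 94.2 0.2285
bar pocket(top) [ 0.5875 -0.2909] -4.6 0.0501
bar pocket(top) [ 0.5874 -0.2906] -4.7 0.0501
bar pocket(top) [ 0.5874 -0.2909] -4.8 0.0501Traceback (most recent call last):
  File "<stdin>", line 32, in <module>
IndexError: list index out of range
```

```bash
python3 - <<'E'
from h import *
im=cv2.cvtColor(cv2.imread("pics/top0.png"),cv2.COLOR_BGR2RGB)
g=cv2.cvtColor(im,cv2.COLOR_RGB2GRAY)
u,v=448,260
w=np.zeros_like(g);w[v-45:v+45,u-45:u+45]=1
m=((g>190)&(w>0)).astype(np.uint8)
m=cv2.morphologyEx(m,cv2.MORPH_CLOSE,np.ones((3,3),np.uint8))
sl=filled(m,300)
print([f.sum() for f in sl])
q=unproj((u,v),.005)[0]
f=max(sl,key=lambda f:f.sum())
for aa in(0,.3,-.3):
    p,e=fit(f,rect(.108,.124),[q[0],q[1],aa],.003,.004);print(np.round(p[:2],4),round(np.degrees(p[2]),1),round(e,4))
v=cv2.resize(im[90:300,120:520],(800,420),interpolation=cv2.INTER_CUBIC);cv2.imwrite("pics/z0.png",cv2.cvtColor(v,cv2.COLOR_RGB2BGR))
E
```

```text
[np.uint64(3414)]
[ 0.4119 -0.2729] 3.5 0.0194
[ 0.412  -0.2729] 3.4 0.0195
[ 0.4119 -0.273 ] 3.7 0.0191
```

View pics/z0.png

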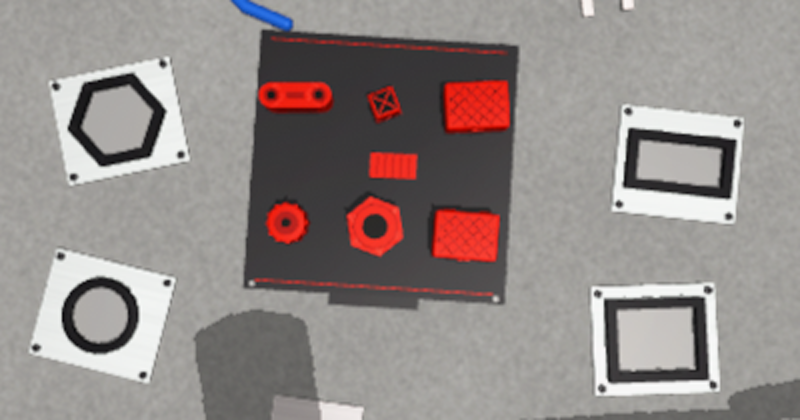

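```bash
cat > plan.py <<'E'
import sys,numpy as np
from scipy.spatial.transform import Rotation as Ro
from station import ctrl
# usage: plan.py x y z psi [x y z psi ...] [--v cm]
a=sys.argv[1:];v=4.5
if "--v" in a: i=a.index("--v");v=float(a[i+1]);a=a[:i]+a[i+2:]
w=np.array(a,float).reshape(-1,4)
o=ctrl.get_obs();p=np.array(o["tool_pos"]);R=Ro.from_rotvec(o["tool_rot"])
X=R.as_matrix();print("t",round(o["t"],2),"pos",p.round(4),"psi",round(np.degrees(np.arctan2(X[1,0],X[0,0])),1),"tilt",np.degrees(np.arccos(-X[2,2])).round(2),"F",np.round(o["contact_force"],1),"op",round(o["opening"],4))
rows=[]
for x,y,z,s in w:
    c,q=np.cos(np.radians(s)),np.sin(np.radians(s));Rt=Ro.from_matrix(np.array([[c,q,0],[q,-c,0],[0,0,-1]]))
    t=np.array([x,y,z]);n=max(int(np.ceil(np.linalg.norm(t-p)*100/v-1e-6)),int(np.ceil(np.degrees((R.inv()*Rt).magnitude())/8.4-1e-6)),1)
    for i in range(n):
        k=n-i;d=(R.inv().apply((t-p)/k)*100).round(2);r=np.degrees((R.inv()*Rt).as_rotvec()/k).round(1)
        d=d+0.;r=r+0.
        rows.append([d.tolist(),r.tolist()]);p=p+R.apply(d/100);R=R*Ro.from_rotvec(np.radians(r))
for i in range(0,len(rows),8):print(str(rows[i:i+8]).replace(" ",""))
E
python3 plan.py .517 .0946 .26 90
python3 - <<'E'
from h import *
im=cv2.imread("pics/top0.png")
v=cv2.resize(im[125:230,240:385],None,fx=5.5,fy=5.5,interpolation=cv2.INTER_CUBIC);cv2.imwrite("pics/z1.png",v)
E
```

```text
t 0.1 pos [ 0.1917 -0.5946  0.4036] psi 17.9 tilt 0.11 F [0.3 0.4 0.2] op 0.0854
[[[2.89,-3.09,0.8],[0.0,0.0,-4.0]],[[3.1,-2.88,0.8],[0.0,0.0,-4.0]],[[3.3,-2.66,0.8],[0.0,0.0,-4.0]],[[3.47,-2.42,0.8],[0.0,0.0,-4.0]],[[3.63,-2.17,0.81],[0.0,0.0,-4.0]],[[3.78,-1.91,0.8],[0.0,0.0,-4.0]],[[3.9,-1.64,0.81],[0.0,0.0,-4.0]],[[4.01,-1.37,0.8],[0.0,0.0,-4.0]]]
[[[4.09,-1.08,0.81],[0.0,0.0,-4.0]],[[4.16,-0.8,0.8],[0.0,0.0,-4.0]],[[4.2,-0.51,0.81],[0.0,0.0,-4.0]],[[4.23,-0.21,0.8],[0.0,0.0,-4.0]],[[4.23,0.09,0.81],[0.0,0.0,-4.0]],[[4.22,0.38,0.8],[0.0,0.0,-4.0]],[[4.18,0.67,0.81],[0.0,0.0,-4.0]],[[4.12,0.96,0.8],[0.0,0.0,-4.0]]]
[[[4.04,1.25,0.81],[0.0,-0.1,-4.1]],[[3.95,1.54,0.79],[0.0,0.0,-4.0]]]
```

View pics/z1.png

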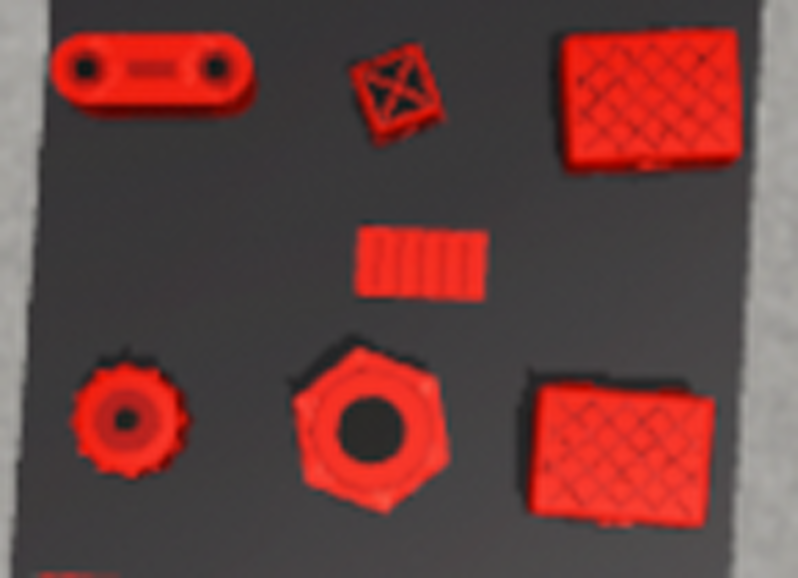

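The picture confirms the fit: the nut's corner points up and slightly left, so its yaw is about 40°, and both case latches are on the -x side. Moving above the knob.

Emit:
jog_arm(
  steps=[
    [[2.9, -3.1, 0.8], [0, 0, -4]],
    [[3.1, -2.9, 0.8], [0, 0, -4]],
    [[3.3, -2.7, 0.8], [0, 0, -4]],
    [[3.5, -2.4, 0.8], [0, 0, -4]],
    [[3.6, -2.2, 0.8], [0, 0, -4]],
    [[3.8, -1.9, 0.8], [0, 0, -4]],
    [[3.9, -1.6, 0.8], [0, 0, -4]],
    [[4.0, -1.4, 0.8], [0, 0, -4]],
  ],
  fingers=0.5,
  grip_force=30,
)

```text
t: 0.9
tool_pos: [0.3352, -0.2789, 0.3341]
tool_rot: [-2.836, -1.34, -0.001]
contact_force: [0.7, -0.5, -0.3]
opening: 0.0639
```

```bash
python3 plan.py .517 .0946 .26 90
```

```text
t 0.9 pos [ 0.3352 -0.2789  0.3341] psi 50.6 tilt 0.29 F [ 0.7 -0.5 -0.3] op 0.0639
[[[4.04,-0.96,0.76],[0.0,0.0,-3.9]],[[4.09,-0.69,0.76],[0.0,0.0,-3.9]],[[4.13,-0.41,0.76],[0.0,0.0,-4.0]],[[4.15,-0.12,0.75],[0.0,0.0,-3.9]],[[4.15,0.17,0.76],[0.0,0.0,-4.0]],[[4.13,0.45,0.75],[0.0,-0.1,-3.9]],[[4.09,0.73,0.75],[0.0,0.0,-4.0]],[[4.02,1.02,0.75],[0.0,-0.1,-3.9]]]
[[[3.95,1.29,0.74],[-0.1,0.0,-4.0]],[[3.85,1.56,0.74],[0.0,-0.1,-3.9]]]
```

Emit:
jog_arm(
  steps=[
    [[4.0, -1.0, 0.8], [0, 0, -4]],
    [[4.1, -0.7, 0.8], [0, 0, -4]],
    [[4.1, -0.4, 0.8], [0, 0, -4]],
    [[4.2, -0.1, 0.8], [0, 0, -4]],
    [[4.2, 0.2, 0.8], [0, 0, -4]],
    [[4.1, 0.5, 0.7], [0, 0, -4]],
    [[4.1, 0.7, 0.7], [0, 0, -4]],
    [[4.0, 1.0, 0.7], [0, 0, -4]],
  ],
)

```text
t: 1.7
tool_pos: [0.4777, 0.0369, 0.2696]
tool_rot: [-2.333, -2.098, -0.003]
contact_force: [0.6, -1.2, -0.3]
opening: 0.064
```

```bash
python3 plan.py .517 .0946 .255 90 .517 .0946 .187 90 --v 4
```

```text
t 1.7 pos [0.4777 0.0369 0.2696] psi 83.9 tilt 0.27 F [ 0.6 -1.2 -0.3] op 0.064
[[[3.08,1.65,0.74],[0.0,-0.1,-3.0]],[[2.98,1.81,0.73],[-0.1,-0.2,-3.1]],[[0.0,0.0,3.4],[0.0,0.0,0.0]],[[0.01,0.0,3.4],[0.0,0.0,0.0]]]
```

Emit:
jog_arm(
  steps=[
    [[3.1, 1.7, 0.7], [0, 0, -3]],
    [[3.0, 1.8, 0.7], [0, -0.2, -3]],
    [[0, 0, 0], [0, 0, 0]],
  ],
)

```text
t: 2.0
tool_pos: [0.5182, 0.1019, 0.2529]
tool_rot: [-2.207, -2.23, 0.003]
contact_force: [-1.1, 0.0, -0.1]
opening: 0.0638
```

```bash
python3 plan.py .517 .0946 .187 90 --v 3.5
```

```text
t 2.0 pos [0.5182 0.1019 0.2529] psi 90.6 tilt 0.27 F [-1.1  0.  -0.1] op 0.0638
[[[-0.37,-0.05,3.3],[-0.1,0.0,0.3]],[[-0.37,-0.06,3.29],[-0.2,-0.1,0.3]]]
```

Emit:
jog_arm(
  steps=[
    [[-0.7, -0.1, 1.5], [-0.2, 0, 0.5]],
    [[0, 0, 2.5], [0, 0, 0]],
    [[0, 0, 0], [0, 0, 0]],
  ],
)

```text
t: 2.3
tool_pos: [0.5168, 0.0954, 0.2113]
tool_rot: [-2.216, -2.224, 0.002]
contact_force: [-0.3, 0.1, 0.3]
opening: 0.064
```

```bash
python3 plan.py .517 .0946 .187 90 --v 3.5
```

```text
t 2.3 pos [0.5168 0.0954 0.2113] psi 90.2 tilt 0.15 F [-0.3  0.1  0.3] op 0.064
[[[-0.08,0.03,2.43],[-0.1,0.0,0.2]]]
```

Emit:
jog_arm(
  steps=[
    [[-0.1, 0, 2], [-0.1, 0, 0.2]],
    [[0, 0, 0.3], [0, 0, 0]],
    [[0, 0, 0], [0, 0, 0]],
  ],
)

```text
t: 2.6
tool_pos: [0.517, 0.0932, 0.1901]
tool_rot: [2.224, 2.219, 0.001]
contact_force: [0.1, -0.3, 0.4]
opening: 0.064
```

Emit:
jog_arm(
  steps=[
    [[0, 0, 0], [0, 0, 0]],
    [[0, 0, 0], [0, 0, 0]],
    [[0, 0, 0], [0, 0, 0]],
    [[0, 0, 0], [0, 0, 0]],
    [[0, 0, 0], [0, 0, 0]],
  ],
  fingers=-1,
)

```text
t: 3.1
tool_pos: [0.5187, 0.0929, 0.1949]
tool_rot: [2.221, 2.215, 0.009]
contact_force: [0.5, 0.4, -1.1]
opening: 0.0386
```

```bash
python3 plan.py .4203 .278 .23 90 --v 4.5;python3 - <<'E'
from h import *
cv2.imwrite("pics/g1.png",cv2.cvtColor(cv2.resize(ctrl.get_image("scene")[100:300,200:440],(720,600)),cv2.COLOR_RGB2BGR))
E
```

```text
t 3.1 pos [0.5187 0.0929 0.1949] psi 89.9 tilt 0.41 F [ 0.5  0.4 -1.1] op 0.0386
[[[3.7,-1.97,-0.71],[0.1,0.0,0.0]],[[3.7,-1.97,-0.71],[0.1,0.0,0.0]],[[3.7,-1.98,-0.71],[0.1,0.0,0.0]],[[3.69,-1.97,-0.71],[0.1,0.0,-0.1]],[[3.7,-1.97,-0.7],[0.0,0.0,0.0]]]
```

View pics/g1.png

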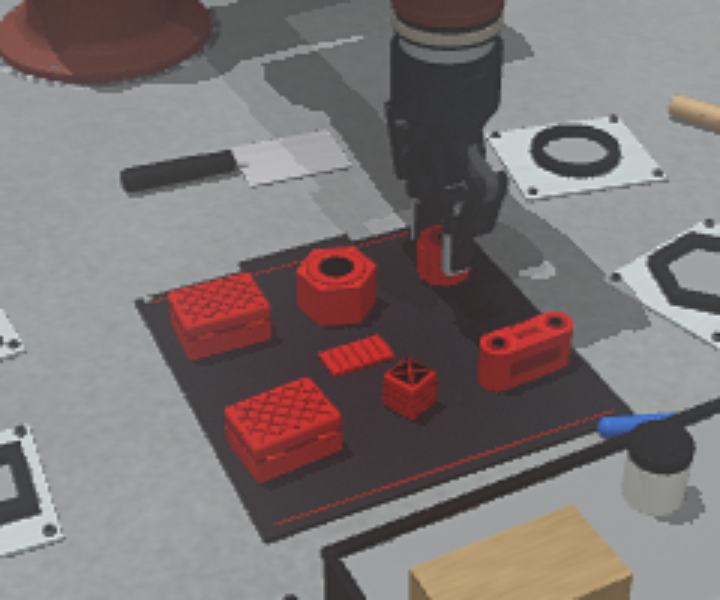

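```bash
python3 - <<'E'
from h import *
for z in(.004,.022,.036):
  for dx in (.02,-.02): print(z,dx,((proj([[.5187+dx,.093,z]],"scene")-[200,100])*3).round(0))
o=ctrl.get_obs();print(o["dq"],o["t"])
E
```

```text
0.004 0.02 [[450. 289.]]
0.004 -0.02 [[424. 261.]]
0.022 0.02 [[451. 269.]]
0.022 -0.02 [[424. 241.]]
0.036 0.02 [[451. 253.]]
0.036 -0.02 [[425. 226.]]
[ 0.00090231  0.00531945  0.00267536 -0.00130137 -0.00030926  0.00013796] 3.15
```

Emit:
jog_arm(
  steps=[
    [[0, 0, -2], [0.1, 0, 0]],
    [[0, 0, -2], [0.1, 0, 0]],
    [[0, 0, -1], [0, 0, 0]],
    [[0, 0, 0], [0, 0, 0]],
    [[0, 0, 0], [0, 0, 0]],
  ],
)

```text
t: 3.65
tool_pos: [0.5176, 0.093, 0.2448]
tool_rot: [2.224, 2.219, 0.001]
contact_force: [0.2, 0.3, -0.2]
opening: 0.0389
```

```bash
python3 plan.py .4203 .278 .24 90 --v 4.5;python3 - <<'E'
from h import *
o=ctrl.get_obs();x,y,z=o["tool_pos"]
cv2.imwrite("pics/g2.png",cv2.cvtColor(cv2.resize(ctrl.get_image("scene")[120:220,290:410],(720,600),interpolation=cv2.INTER_CUBIC),cv2.COLOR_RGB2BGR))
for b in(.1909,.1859):
  t=np.arange(0,360,30)*np.pi/180
  print(b,((proj(np.c_[x+.02*np.cos(t),y+.02*np.sin(t),t*0+z-b],"scene")-[290,120])*6).round(0)[:,1].max())
E
```

```text
t 3.65 pos [0.5176 0.093  0.2448] psi 89.9 tilt 0.03 F [ 0.2  0.3 -0.2] op 0.0389
[[[3.7,-1.95,0.1],[0.0,0.0,0.0]],[[3.7,-1.95,0.1],[0.0,0.0,0.0]],[[3.69,-1.96,0.1],[0.0,0.0,0.0]],[[3.7,-1.95,0.09],[0.0,0.0,-0.1]],[[3.69,-1.95,0.1],[0.0,0.0,0.0]]]
0.1909 348.0
0.1859 336.0
```

View pics/g2.png

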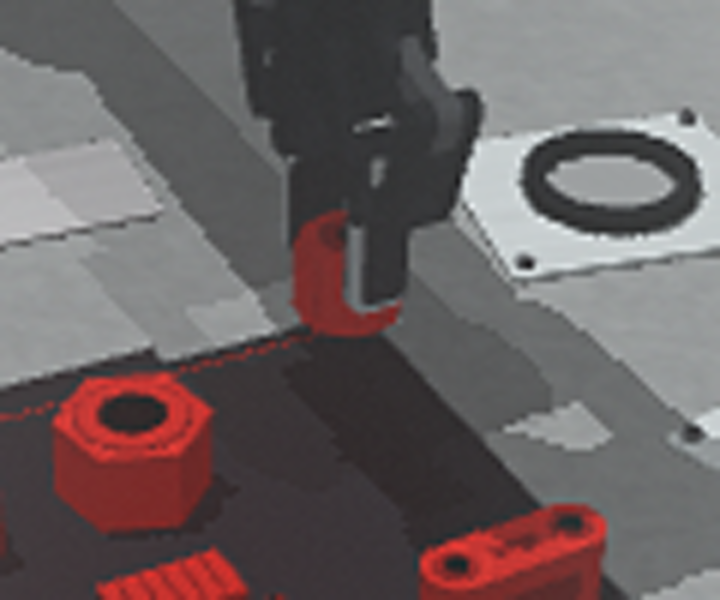

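Knob held, with its underside about 186 mm below the TCP. Moving to the knob nest.

Emit:
jog_arm(
  steps=[
    [[3.7, -2, 0], [0, 0, 0]],
    [[3.7, -2, 0], [0, 0, 0]],
    [[3.7, -1.9, 0.1], [0, 0, 0]],
    [[3.7, -1.9, 0.1], [0, 0, 0]],
    [[2, -1, 0], [0, 0, 0]],
    [[0, 0, 0], [0, 0, 0]],
    [[0, 0, 0], [0, 0, 0]],
  ],
)

```text
t: 4.4
tool_pos: [0.4258, 0.2651, 0.2361]
tool_rot: [-2.225, -2.213, 0.012]
contact_force: [-0.5, -0.7, -0.6]
opening: 0.0387
```

```bash
python3 plan.py .4203 .278 .203 90 --v 2.5
```

```text
t 4.4 pos [0.4258 0.2651 0.2361] psi 89.7 tilt 0.49 F [-0.5 -0.7 -0.6] op 0.0387
[[[0.65,-0.27,1.66],[-0.2,0.1,-0.2]],[[0.64,-0.26,1.65],[-0.2,0.1,-0.1]]]
```

Emit:
jog_arm(
  steps=[
    [[0.7, -0.3, 1.5], [-0.2, 0.1, -0.2]],
    [[0.5, -0.2, 1.2], [-0.2, 0.1, 0]],
    [[0, 0, 0], [0, 0, 0]],
  ],
)

```text
t: 4.7
tool_pos: [0.4218, 0.2751, 0.2073]
tool_rot: [2.227, 2.216, -0.002]
contact_force: [0.7, -0.7, -0.4]
opening: 0.0385
```

```bash
python3 plan.py .4203 .277 .192 90 --v 2.5
```

```text
t 4.7 pos [0.4218 0.2751 0.2073] psi 89.7 tilt 0.08 F [ 0.7 -0.7 -0.4] op 0.0385
[[[0.19,-0.15,1.53],[-0.1,0.1,-0.3]]]
```

Emit:
jog_arm(
  steps=[
    [[0.2, -0.1, 0.8], [0, 0, 0]],
    [[0, 0, 0.5], [0, 0, 0]],
    [[0, 0, 0], [0, 0, 0]],
    [[0, 0, 0], [0, 0, 0]],
  ],
)

```text
t: 5.1
tool_pos: [0.4222, 0.2758, 0.1935]
tool_rot: [2.23, 2.212, -0.002]
contact_force: [0.4, -0.7, 0.1]
opening: 0.0387
```

```bash
python3 plan.py .4203 .277 .191 90 --v 2.5
```

```text
t 5.1 pos [0.4222 0.2758 0.1935] psi 89.5 tilt 0.1 F [ 0.4 -0.7  0.1] op 0.0387
[[[0.12,-0.19,0.25],[0.0,0.1,-0.5]]]
```

Emit:
jog_arm(
  steps=[
    [[0.1, 0, 0.3], [0, 0, 0]],
    [[0, 0, 0.1], [0, 0, 0]],
    [[0, 0, 0], [0, 0, 0]],
  ],
)

```text
t: 5.4
tool_pos: [0.4239, 0.2768, 0.1944]
tool_rot: [2.228, 2.211, -0.004]
contact_force: [0.1, -0.2, -0.4]
opening: 0.0383
```

Emit:
jog_arm(
  steps=[
    [[0, -0.2, 0.3], [0, 0, 0]],
    [[0, 0, 0.2], [0, 0, 0]],
  ],
)

```text
t: 5.6
tool_pos: [0.4234, 0.2773, 0.1933]
tool_rot: [2.226, 2.21, -0.003]
contact_force: [-10.9, -3.8, 20.7]
opening: 0.0389
```

```bash
for i in 1 2 3; do python3 - <<'E'
from h import *
im=ctrl.get_image("scene")
o=ctrl.get_obs();print(o["t"],np.round(o["tool_pos"],4),np.round(o["contact_force"],2))
cv2.imwrite("pics/g3.png",cv2.cvtColor(cv2.resize(im[110:180,340:430],(720,560),interpolation=cv2.INTER_CUBIC),cv2.COLOR_RGB2BGR))
E
done
```

```text
5.65 [0.4234 0.2773 0.1933] [-7.27 -4.52 16.52]
5.7 [0.4234 0.2773 0.1933] [-7.38 -4.93 15.54]
5.75 [0.4234 0.2773 0.1933] [-7.27 -4.96 16.5 ]
```

View pics/g3.png

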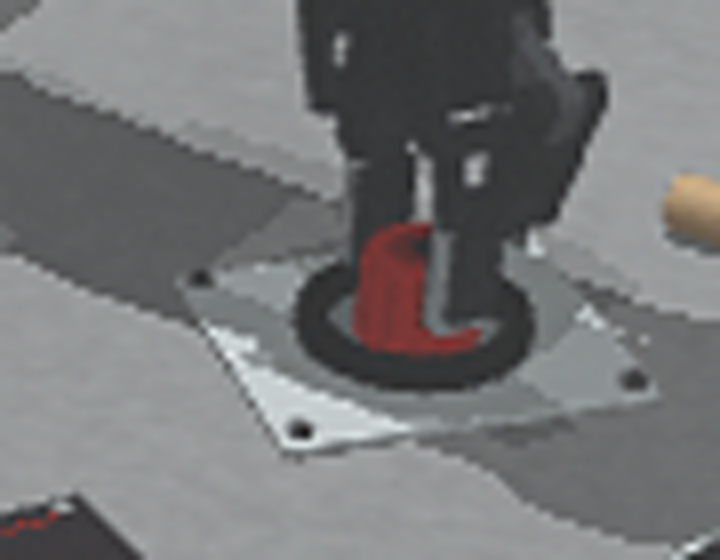

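Contact: the knob is down on the pocket floor. Easing off slightly, then releasing.

Emit:
jog_arm(
  steps=[
    [[0, 0, -0.1], [0, 0, 0]],
    [[0, 0, 0], [0, 0, 0]],
  ],
)

```text
t: 5.95
tool_pos: [0.4234, 0.2774, 0.1949]
tool_rot: [2.225, 2.21, -0.001]
contact_force: [-0.1, 0.1, -1.1]
opening: 0.0389
```

Emit:
jog_arm(
  steps=[
    [[0, 0, 0], [0, 0, 0]],
    [[0, 0, 0], [0, 0, 0]],
    [[0, 0, 0], [0, 0, 0]],
  ],
  fingers=0.4,
)

```text
t: 6.25
tool_pos: [0.4229, 0.2773, 0.1938]
tool_rot: [2.226, 2.211, -0.002]
contact_force: [-0.5, 0.2, -0.2]
opening: 0.0595
```

Emit:
jog_arm(
  steps=[
    [[0, 0, -2], [0, 0, 0]],
    [[0, 0, -3], [0, 0, 0]],
    [[0, 0, -1], [0, 0, 0]],
  ],
)

```text
t: 6.55
tool_pos: [0.4215, 0.2769, 0.2517]
tool_rot: [2.228, 2.212, -0.013]
contact_force: [1.3, 0.6, 0.2]
opening: 0.06
```

```bash
python3 plan.py .515 .01 .25 130 --v 4.5;python3 - <<'E'
from h import *
im=ctrl.get_image("scene")
cv2.imwrite("pics/g4.png",cv2.cvtColor(cv2.resize(im[110:180,340:430],(720,560),interpolation=cv2.INTER_CUBIC),cv2.COLOR_RGB2BGR))
E
```

```text
t 6.55 pos [0.4215 0.2769 0.2517] psi 89.6 tilt 0.5 F [1.3 0.6 0.2] op 0.06
[[[-3.8,1.36,0.05],[-0.1,0.0,-5.8]],[[-3.92,0.97,0.05],[-0.1,0.1,-5.8]],[[-4.0,0.57,0.04],[0.0,0.0,-5.8]],[[-4.04,0.16,0.04],[-0.1,0.1,-5.7]],[[-4.03,-0.24,0.04],[0.0,0.0,-5.8]],[[-3.99,-0.64,0.03],[-0.1,0.1,-5.7]],[[-3.91,-1.03,0.03],[0.0,0.0,-5.8]]]
```

View pics/g4.png

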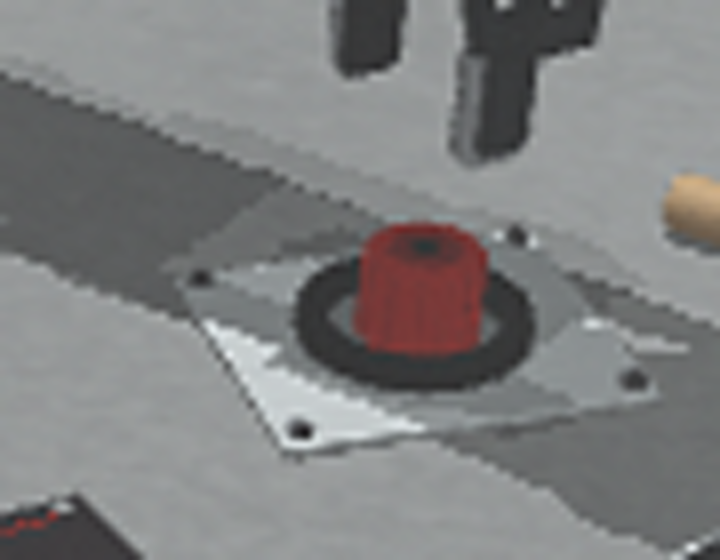

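The knob stands upright in the round pocket. Next the nut.

Emit:
jog_arm(
  steps=[
    [[-3.8, 1.4, 0], [0, 0, -5.8]],
    [[-3.9, 1, 0], [0, 0, -5.8]],
    [[-4, 0.6, 0], [0, 0, -5.8]],
    [[-4, 0.2, 0], [0, 0, -5.8]],
    [[-4, -0.2, 0], [0, 0, -5.8]],
    [[-4, -0.6, 0], [0, 0, -5.8]],
    [[-2, -0.5, 0], [0, 0, -4]],
    [[0, 0, 0], [0, 0, 0]],
  ],
  fingers=0.65,
)

```text
t: 7.4
tool_pos: [0.5147, 0.023, 0.2459]
tool_rot: [-1.319, -2.845, 0.015]
contact_force: [-0.4, -0.9, -0.6]
opening: 0.0707
```

```bash
python3 plan.py .516 .0086 .225 130 --v 4.5
```

```text
t 7.4 pos [0.5147 0.023  0.2459] psi 130.3 tilt 0.62 F [-0.4 -0.9 -0.6] op 0.0707
[[[-1.19,-0.81,2.09],[-0.6,-0.1,0.3]]]
```

Emit:
jog_arm(
  steps=[
    [[-0.7, -0.4, 0.8], [-0.3, 0, 0]],
    [[-0.5, -0.3, 0.8], [-0.3, 0, 0.2]],
    [[0, 0, 0], [0, 0, 0]],
  ],
)

```text
t: 7.7
tool_pos: [0.5157, 0.0096, 0.2259]
tool_rot: [-1.327, -2.842, -0.001]
contact_force: [-0.6, 0.8, 0.4]
opening: 0.0703
```

```bash
python3 plan.py .516 .0086 .187 130 --v 2
```

```text
t 7.7 pos [0.5157 0.0096 0.2259] psi 129.9 tilt 0.28 F [-0.6  0.8  0.4] op 0.0703
[[[-0.06,-0.02,1.95],[0.0,-0.1,0.0]],[[-0.05,-0.01,1.94],[-0.1,-0.2,-0.1]]]
```

Emit:
jog_arm(
  steps=[
    [[-0.1, 0, 1.9], [0, -0.1, 0]],
    [[0, 0, 1.5], [0, -0.1, 0]],
    [[0, 0, 0.3], [0, 0, 0]],
    [[0, 0, 0], [0, 0, 0]],
  ],
)

```text
t: 8.1
tool_pos: [0.515, 0.0117, 0.1866]
tool_rot: [-1.324, -2.845, 0.001]
contact_force: [-0.1, -0.2, -0.2]
opening: 0.0705
```

Emit:
jog_arm(
  steps=[
    [[0, 0, 0], [0, 0, 0]],
    [[0, 0, 0], [0, 0, 0]],
    [[0, 0, 0], [0, 0, 0]],
    [[0, 0, 0], [0, 0, 0]],
  ],
  fingers=-1,
)

```text
t: 8.5
tool_pos: [0.5158, 0.0124, 0.189]
tool_rot: [-1.324, -2.849, -0.001]
contact_force: [0.8, 0.6, -0.8]
opening: 0.0491
```

```bash
python3 plan.py .516 .0086 .24 130 --v 2
```

```text
t 8.5 pos [0.5158 0.0124 0.189 ] psi 130.1 tilt 0.03 F [ 0.8  0.6 -0.8] op 0.0491
[[[-0.1,-0.08,-1.7],[0.0,0.0,0.0]],[[-0.1,-0.08,-1.7],[0.0,0.0,0.1]],[[-0.1,-0.07,-1.7],[0.0,0.0,0.0]]]
```

Emit:
jog_arm(
  steps=[
    [[0, 0, -2], [0, 0, 0]],
    [[0, 0, -2.5], [0, 0, 0]],
    [[0, 0, 0], [0, 0, 0]],
  ],
)

```text
t: 8.8
tool_pos: [0.5156, 0.0123, 0.235]
tool_rot: [-1.324, -2.848, -0.0]
contact_force: [1.4, -0.6, 0.1]
opening: 0.0494
```

```bash
python3 plan.py .6155 .273 .24 103.7 --v 4.2;python3 - <<'E'
from h import *
im=ctrl.get_image("scene")
cv2.imwrite("pics/g5.png",cv2.cvtColor(cv2.resize(im[110:260,240:420],(720,600),interpolation=cv2.INTER_CUBIC),cv2.COLOR_RGB2BGR))
E
```

```text
t 8.8 pos [0.5156 0.0123 0.235 ] psi 130.1 tilt 0.07 F [ 1.4 -0.6  0.1] op 0.0494
[[[1.93,3.49,-0.07],[0.0,0.0,3.8]],[[2.15,3.36,-0.07],[0.0,0.0,3.8]],[[2.37,3.21,-0.07],[0.0,0.0,3.8]],[[2.58,3.04,-0.07],[0.0,0.0,3.8]],[[2.78,2.86,-0.07],[0.0,0.0,3.7]],[[2.95,2.68,-0.07],[0.0,0.0,3.8]],[[3.13,2.47,-0.08],[0.0,-0.1,3.7]]]
```

View pics/g5.png

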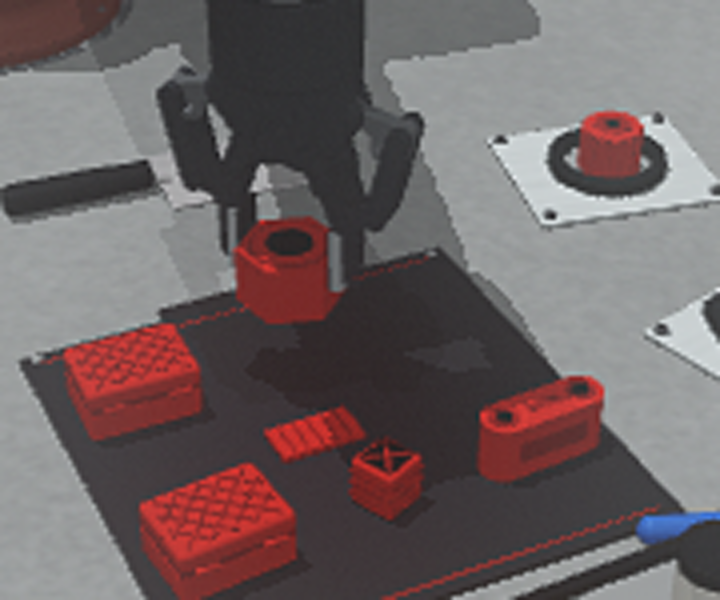

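Nut is held level. Moving to its nest.

Emit:
jog_arm(
  steps=[
    [[1.9, 3.5, -0.1], [0, 0, 3.8]],
    [[2.2, 3.4, -0.1], [0, 0, 3.8]],
    [[2.4, 3.2, -0.1], [0, 0, 3.8]],
    [[2.6, 3, -0.1], [0, 0, 3.8]],
    [[2.8, 2.9, -0.1], [0, 0, 3.8]],
    [[2.5, 2.4, 0], [0, 0, 3]],
    [[1, 0.8, 0], [0, 0, 1]],
    [[0, 0, 0], [0, 0, 0]],
  ],
)

```text
t: 9.65
tool_pos: [0.6056, 0.2501, 0.2247]
tool_rot: [-1.885, -2.498, 0.018]
contact_force: [-0.3, -0.9, -1.9]
opening: 0.0495
```

```bash
python3 plan.py .6155 .273 .205 103.7 --v 2
```

```text
t 9.65 pos [0.6056 0.2501 0.2247] psi 105.9 tilt 0.97 F [-0.3 -0.9 -1.9] op 0.0495
[[[0.96,0.81,0.98],[-0.5,-0.1,1.1]],[[0.98,0.78,0.98],[-0.5,0.0,1.1]]]
```

Emit:
jog_arm(
  steps=[
    [[1, 0.8, 0.2], [-0.5, 0, 1.1]],
    [[0.9, 0.7, 0.5], [-0.4, 0, 1]],
    [[0, 0, 0.3], [0, 0, 0]],
    [[0, 0, 0], [0, 0, 0]],
  ],
)

```text
t: 10.05
tool_pos: [0.6128, 0.27, 0.2083]
tool_rot: [-1.935, -2.467, 0.012]
contact_force: [-0.1, -0.6, -0.7]
opening: 0.0493
```

```bash
python3 plan.py .6155 .273 .196 103.7 --v 2
```

```text
t 10.05 pos [0.6128 0.27   0.2083] psi 103.8 tilt 0.58 F [-0.1 -0.6 -0.7] op 0.0493
[[[0.23,0.34,1.22],[-0.6,0.0,0.1]]]
```

Emit:
jog_arm(
  steps=[
    [[0.3, 0.3, 0.7], [-0.6, 0, 0]],
    [[0, 0, 0.4], [0, 0, 0]],
    [[0, 0, 0], [0, 0, 0]],
  ],
)

```text
t: 10.35
tool_pos: [0.6144, 0.2716, 0.1955]
tool_rot: [-1.94, -2.47, 0.001]
contact_force: [0.4, -0.5, -0.4]
opening: 0.0491
```

```bash
python3 plan.py .6155 .273 .189 103.7 --v 2
```

```text
t 10.35 pos [0.6144 0.2716 0.1955] psi 103.7 tilt 0.05 F [ 0.4 -0.5 -0.4] op 0.0491
[[[0.11,0.14,0.65],[-0.1,0.0,0.0]]]
```

Emit:
jog_arm(
  steps=[
    [[0.1, 0.1, 0.4], [0, 0, 0]],
    [[0, 0, 0.1], [0, 0, 0]],
    [[0, 0, 0], [0, 0, 0]],
  ],
)

```text
t: 10.65
tool_pos: [0.6152, 0.2724, 0.1901]
tool_rot: [-1.94, -2.47, 0.001]
contact_force: [1.3, -0.3, -0.4]
opening: 0.0493
```

Emit:
jog_arm(
  steps=[
    [[0, 0, 0.2], [0, 0, 0]],
    [[0, 0, 0], [0, 0, 0]],
  ],
)

```text
t: 10.85
tool_pos: [0.6156, 0.2725, 0.1887]
tool_rot: [1.94, 2.47, 0.0]
contact_force: [-0.5, -0.5, 0.1]
opening: 0.0491
```

Emit:
jog_arm(
  steps=[
    [[0, 0, 0.2], [0, 0, 0]],
    [[0, 0, 0], [0, 0, 0]],
  ],
)

```text
t: 11.05
tool_pos: [0.6161, 0.2728, 0.1889]
tool_rot: [1.94, 2.47, 0.001]
contact_force: [-0.2, 0.9, -0.2]
opening: 0.0495
```

```bash
python3 - <<'E'
from h import *
im=ctrl.get_image("scene")
o=ctrl.get_obs();print(o["t"],np.round(o["tool_pos"],4),np.round(o["contact_force"],2))
cv2.imwrite("pics/g6.png",cv2.cvtColor(cv2.resize(im[130:230,380:500],(720,600),interpolation=cv2.INTER_CUBIC),cv2.COLOR_RGB2BGR))
E
```

```text
11.1 [0.6162 0.2728 0.1889] [0.94 0.38 0.67]
```

View pics/g6.png

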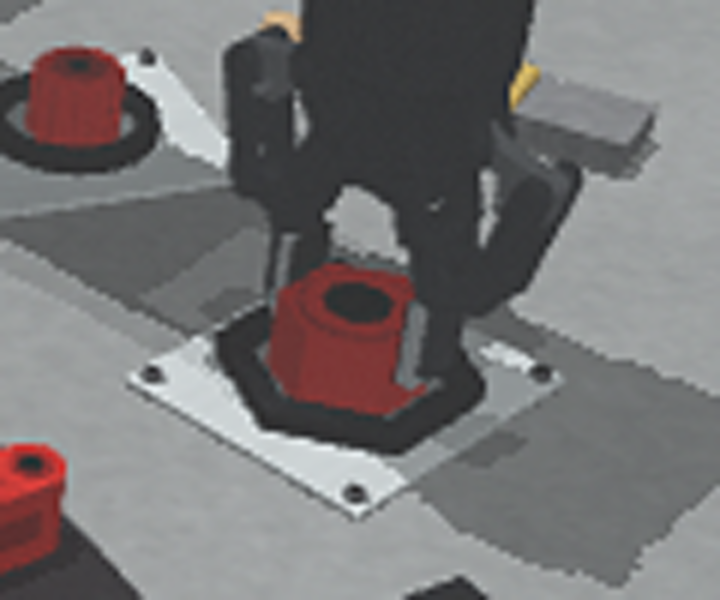

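Nut is in the hexagonal pocket at floor height. Releasing.

Emit:
jog_arm(
  steps=[
    [[0, 0, 0], [0, 0, 0]],
    [[0, 0, 0], [0, 0, 0]],
    [[0, 0, 0], [0, 0, 0]],
  ],
  fingers=0.55,
)

```text
t: 11.4
tool_pos: [0.6161, 0.2728, 0.1886]
tool_rot: [1.94, 2.47, 0.002]
contact_force: [0.1, -0.2, -0.5]
opening: 0.0661
```

Emit:
jog_arm(
  steps=[
    [[0, 0, -2], [0, 0, 0]],
    [[0, 0, -3], [0, 0, 0]],
    [[0, 0, -1], [0, 0, 0]],
  ],
)

```text
t: 11.7
tool_pos: [0.6148, 0.2724, 0.2463]
tool_rot: [-1.938, -2.469, 0.007]
contact_force: [0.0, 0.9, 0.8]
opening: 0.0667
```

```bash
python3 plan.py .641 .0902 .25 92 --v 4.2;python3 - <<'E'
from h import *
im=ctrl.get_image("scene")
cv2.imwrite("pics/g7.png",cv2.cvtColor(cv2.resize(im[130:230,380:500],(720,600),interpolation=cv2.INTER_CUBIC),cv2.COLOR_RGB2BGR))
E
```

```text
t 11.7 pos [0.6148 0.2724 0.2463] psi 103.7 tilt 0.31 F [0.  0.9 0.8] op 0.0667
[[[-3.66,-0.36,-0.07],[-0.1,0.0,2.3]],[[-3.68,-0.21,-0.07],[-0.1,0.0,2.4]],[[-3.68,-0.05,-0.07],[0.0,0.0,2.3]],[[-3.68,0.09,-0.07],[-0.1,0.0,2.4]],[[-3.67,0.25,-0.07],[0.0,0.1,2.3]]]
```

View pics/g7.png

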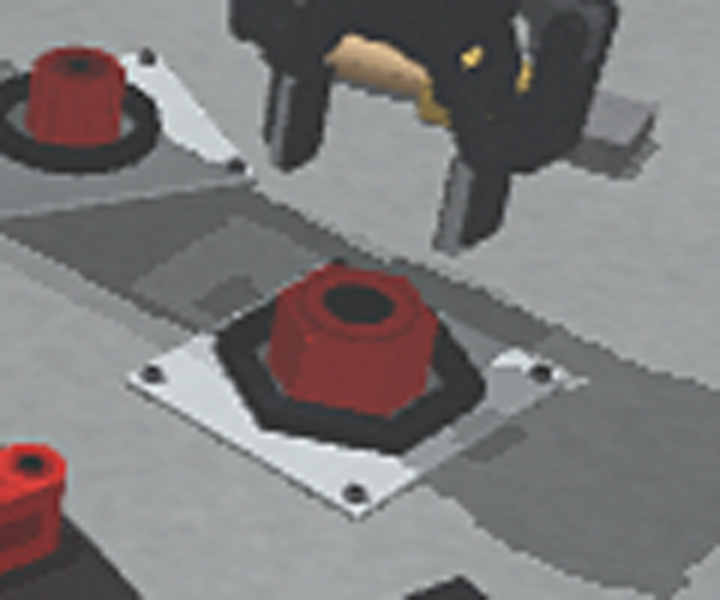

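Nut seated and aligned with its pocket. Next the bar.

Emit:
jog_arm(
  steps=[
    [[-3.7, -0.4, 0], [0, 0, 2.3]],
    [[-3.7, -0.2, 0], [0, 0, 2.3]],
    [[-3.7, -0.1, 0], [0, 0, 2.3]],
    [[-3.5, 0.1, 0], [0, 0, 2.3]],
    [[-1.8, 0.2, 0], [0, 0, 1.5]],
    [[-0.5, 0, 0], [0, 0, 0]],
    [[0, 0, 0], [0, 0, 0]],
  ],
  fingers=0.1,
)

```text
t: 12.45
tool_pos: [0.6376, 0.1007, 0.2411]
tool_rot: [-2.162, -2.27, 0.01]
contact_force: [-0.3, 0.6, -0.3]
opening: 0.0471
```

```bash
python3 plan.py .641 .0902 .22 92 --v 2
```

```text
t 12.45 pos [0.6376 0.1007 0.2411] psi 92.8 tilt 0.53 F [-0.3  0.6 -0.3] op 0.0471
[[[-0.53,0.15,1.05],[-0.3,0.0,0.4]],[[-0.54,0.16,1.06],[-0.2,0.0,0.4]]]
```

Emit:
jog_arm(
  steps=[
    [[-0.5, 0.2, 0.8], [-0.3, 0, 0.4]],
    [[-0.5, 0.1, 0.7], [-0.2, 0, 0.4]],
    [[0, 0, 0], [0, 0, 0]],
  ],
)

```text
t: 12.75
tool_pos: [0.6406, 0.0933, 0.2239]
tool_rot: [-2.178, -2.262, -0.0]
contact_force: [-0.7, 0.5, 0.7]
opening: 0.047
```

```bash
python3 plan.py .641 .0902 .190 92 --v 2
```

```text
t 12.75 pos [0.6406 0.0933 0.2239] psi 92.2 tilt 0.08 F [-0.7  0.5  0.7] op 0.047
[[[-0.16,0.01,1.7],[0.0,0.0,0.1]],[[-0.16,0.02,1.69],[0.0,-0.1,0.1]]]
```

Emit:
jog_arm(
  steps=[
    [[-0.3, 0, 1.7], [0, 0, 0.1]],
    [[-0.1, 0, 1.2], [0, 0, 0]],
    [[0, 0, 0.2], [0, 0, 0]],
    [[0, 0, 0], [0, 0, 0]],
  ],
)

```text
t: 13.15
tool_pos: [0.64, 0.0906, 0.1885]
tool_rot: [-2.176, -2.261, 0.002]
contact_force: [0.7, 0.3, 0.0]
opening: 0.047
```

Emit:
jog_arm(
  steps=[
    [[0, 0, 0], [0, 0, 0]],
    [[0, 0, 0], [0, 0, 0]],
    [[0, 0, 0], [0, 0, 0]],
    [[0, 0, 0], [0, 0, 0]],
  ],
  fingers=-1,
)

```text
t: 13.55
tool_pos: [0.6405, 0.0908, 0.1897]
tool_rot: [-2.177, -2.262, -0.0]
contact_force: [-0.7, 0.8, -0.4]
opening: 0.0233
```

```bash
python3 plan.py .641 .0902 .190 92 --v 2
```

```text
t 13.55 pos [0.6405 0.0908 0.1897] psi 92.2 tilt 0.12 F [-0.7  0.8 -0.4] op 0.0233
[[[-0.06,0.04,-0.03],[-0.1,-0.1,0.2]]]
```

Emit:
jog_arm(
  steps=[
    [[0, 0, -2], [0, 0, 0]],
    [[0, 0, -3], [0, 0, 0]],
    [[0, 0, -2], [0, 0, 0]],
    [[0, 0, 0], [0, 0, 0]],
  ],
)

```text
t: 13.95
tool_pos: [0.6402, 0.0906, 0.2614]
tool_rot: [-2.176, -2.261, 0.002]
contact_force: [0.8, 0.6, -0.5]
opening: 0.0231
```

```bash
python3 plan.py .5875 -.2935 .26 85.2 --v 4.3;python3 - <<'E'
from h import *
im=ctrl.get_image("scene")
cv2.imwrite("pics/g8.png",cv2.cvtColor(cv2.resize(im[110:260,240:420],(720,600),interpolation=cv2.INTER_CUBIC),cv2.COLOR_RGB2BGR))
E
```

```text
t 13.95 pos [0.6402 0.0906 0.2614] psi 92.2 tilt 0.19 F [ 0.8  0.6 -0.5] op 0.0231
[[[-3.82,-0.67,0.01],[0.0,0.0,0.7]],[[-3.83,-0.63,0.01],[0.0,0.0,0.7]],[[-3.83,-0.58,0.01],[0.0,0.0,0.7]],[[-3.84,-0.53,0.01],[0.0,0.0,0.7]],[[-3.85,-0.49,0.01],[0.0,0.0,0.7]],[[-3.85,-0.44,0.01],[0.0,0.0,0.7]],[[-3.86,-0.39,0.01],[0.0,0.0,0.7]],[[-3.86,-0.35,0.01],[-0.1,0.0,0.7]]]
[[[-3.86,-0.3,0.01],[0.0,0.0,0.7]],[[-3.87,-0.25,0.01],[-0.1,-0.1,0.7]]]
```

View pics/g8.png

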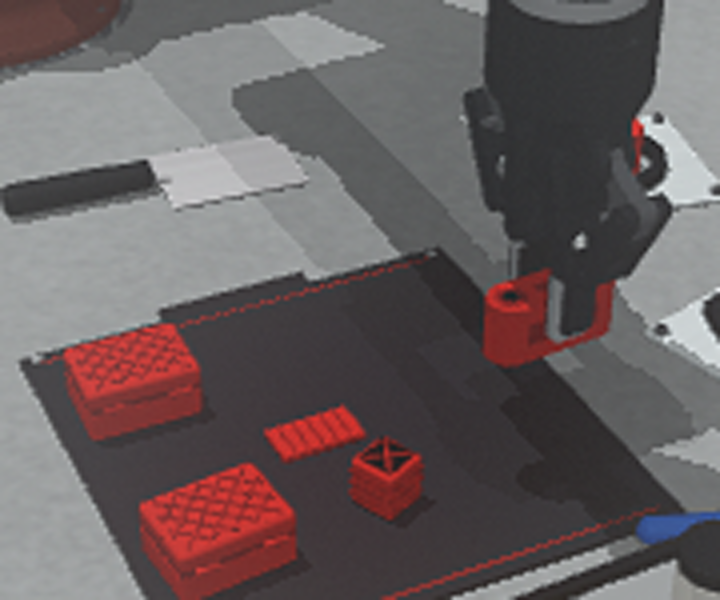

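Bar is held level. Moving to its nest.

Emit:
jog_arm(
  steps=[
    [[-3.8, -0.7, 0], [0, 0, 0.7]],
    [[-3.8, -0.6, 0], [0, 0, 0.7]],
    [[-3.8, -0.6, 0], [0, 0, 0.7]],
    [[-3.8, -0.5, 0], [0, 0, 0.7]],
    [[-3.8, -0.5, 0], [0, 0, 0.7]],
    [[-3.8, -0.4, 0], [0, 0, 0.7]],
    [[-3.9, -0.4, 0], [0, 0, 0.7]],
    [[-3.9, -0.4, 0], [0, 0, 0.7]],
  ],
)

```text
t: 14.8
tool_pos: [0.5926, -0.22, 0.2458]
tool_rot: [-2.267, -2.148, 0.014]
contact_force: [-0.3, -0.2, -0.2]
opening: 0.0232
```

```bash
python3 plan.py .5875 -.2935 .25 85.2 --v 3.5
```

```text
t 14.8 pos [ 0.5926 -0.22    0.2458] psi 86.9 tilt 1.2 F [-0.3 -0.2 -0.2] op 0.0232
[[[-2.45,-0.04,-0.15],[-0.4,-0.1,0.6]],[[-2.46,-0.01,-0.15],[-0.4,-0.1,0.6]],[[-2.45,0.01,-0.15],[-0.4,-0.1,0.5]]]
```

Emit:
jog_arm(
  steps=[
    [[-2.5, 0, -0.1], [-0.4, 0, 0.6]],
    [[-2.3, 0, 0], [-0.4, 0, 0.6]],
    [[-1, 0, 0], [-0.4, 0, 0.3]],
    [[0, 0, 0], [0, 0, 0]],
  ],
)

```text
t: 15.2
tool_pos: [0.5852, -0.2841, 0.2391]
tool_rot: [-2.309, -2.113, -0.004]
contact_force: [0.1, -0.3, -0.8]
opening: 0.0231
```

```bash
python3 plan.py .5875 -.2935 .205 85.2 --v 2
```

```text
t 15.2 pos [ 0.5852 -0.2841  0.2391] psi 84.9 tilt 0.67 F [ 0.1 -0.3 -0.8] op 0.0231
[[[-0.47,0.17,1.7],[-0.2,-0.3,-0.1]],[[-0.46,0.16,1.7],[-0.2,-0.2,-0.2]]]
```

Emit:
jog_arm(
  steps=[
    [[-0.5, 0.2, 1.2], [-0.2, -0.3, -0.1]],
    [[-0.4, 0.1, 1.2], [-0.2, -0.2, -0.1]],
    [[0, 0, 0.3], [0, 0, 0]],
    [[0, 0, 0], [0, 0, 0]],
  ],
)

```text
t: 15.6
tool_pos: [0.5873, -0.2901, 0.2067]
tool_rot: [-2.306, -2.126, -0.0]
contact_force: [-0.2, -0.3, 0.3]
opening: 0.0235
```

```bash
python3 plan.py .5875 -.2935 .195 85.2 --v 2
```

```text
t 15.6 pos [ 0.5873 -0.2901  0.2067] psi 85.4 tilt 0.27 F [-0.2 -0.3  0.3] op 0.0235
[[[-0.35,0.05,1.17],[-0.2,-0.2,0.2]]]
```

Emit:
jog_arm(
  steps=[
    [[-0.3, 0, 0.8], [-0.2, -0.2, 0.2]],
    [[0, 0, 0.4], [0, 0, 0]],
    [[0, 0, 0], [0, 0, 0]],
  ],
)

```text
t: 15.9
tool_pos: [0.5874, -0.292, 0.1935]
tool_rot: [2.312, 2.127, -0.0]
contact_force: [0.7, -0.6, -0.6]
opening: 0.0233
```

Emit:
jog_arm(
  steps=[
    [[0, 0, 0.3], [0, 0, 0]],
    [[0, 0, 0], [0, 0, 0]],
  ],
)

```text
t: 16.1
tool_pos: [0.5875, -0.2919, 0.1905]
tool_rot: [2.311, 2.127, 0.0]
contact_force: [-0.6, 0.0, -0.6]
opening: 0.0233
```

Emit:
jog_arm(
  steps=[
    [[0, 0, 0.2], [0, 0, 0]],
  ],
)

```text
t: 16.2
tool_pos: [0.5879, -0.2922, 0.1894]
tool_rot: [2.31, 2.126, 0.001]
contact_force: [-3.5, 1.8, 17.7]
opening: 0.0231
```

```bash
python3 - <<'E'
from h import *
im=ctrl.get_image("scene")
o=ctrl.get_obs();print(o["t"],np.round(o["tool_pos"],4),np.round(o["contact_force"],2))
cv2.imwrite("pics/g9.png",cv2.cvtColor(cv2.resize(im[200:310,125:255],(710,600),interpolation=cv2.INTER_CUBIC),cv2.COLOR_RGB2BGR))
E
```

```text
16.25 [ 0.5879 -0.2922  0.1895] [0.3  0.36 1.15]
```

View pics/g9.png

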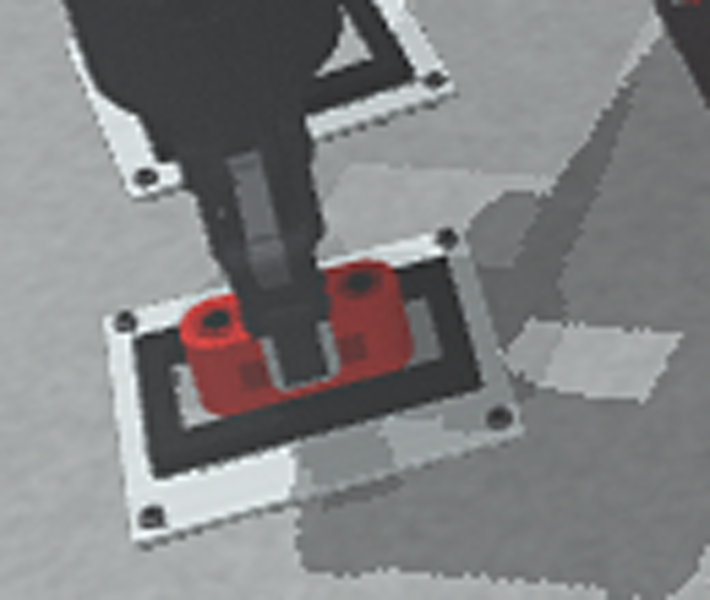

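Bar touched down in its pocket with its long sides parallel to the walls. Releasing.

Emit:
jog_arm(
  steps=[
    [[0, 0, 0], [0, 0, 0]],
    [[0, 0, 0], [0, 0, 0]],
    [[0, 0, 0], [0, 0, 0]],
  ],
  fingers=0.1,
)

```text
t: 16.55
tool_pos: [0.5882, -0.2924, 0.1902]
tool_rot: [2.309, 2.125, 0.001]
contact_force: [0.3, 1.2, 0.1]
opening: 0.0472
```

Emit:
jog_arm(
  steps=[
    [[0, 0, -2], [0, 0, 0]],
    [[0, 0, -3], [0, 0, 0]],
    [[0, 0, -2], [0, 0, 0]],
  ],
)

```text
t: 16.85
tool_pos: [0.5863, -0.2913, 0.2567]
tool_rot: [-2.307, -2.123, 0.003]
contact_force: [-0.3, 0.4, 0.4]
opening: 0.047
```

```bash
python3 plan.py .6366 -.0876 .26 4.3 --v 4.2;python3 - <<'E'
from h import *
im=ctrl.get_image("scene")
cv2.imwrite("pics/g10.png",cv2.cvtColor(cv2.resize(im[200:310,125:255],(710,600),interpolation=cv2.INTER_CUBIC),cv2.COLOR_RGB2BGR))
E
```

```text
t 16.85 pos [ 0.5863 -0.2913  0.2567] psi 85.2 tilt 0.38 F [-0.3  0.4  0.4] op 0.047
[[[2.07,0.33,-0.03],[0.0,0.0,8.1]],[[2.1,0.04,-0.03],[0.0,0.0,8.1]],[[2.08,-0.26,-0.03],[0.0,0.0,8.1]],[[2.03,-0.55,-0.03],[-0.1,0.0,8.1]],[[1.93,-0.83,-0.03],[0.0,0.0,8.1]],[[1.79,-1.09,-0.03],[0.0,0.0,8.1]],[[1.62,-1.34,-0.03],[-0.1,0.0,8.1]],[[1.41,-1.55,-0.03],[0.0,0.1,8.1]]]
[[[1.18,-1.73,-0.03],[-0.1,0.0,8.1]],[[0.93,-1.89,-0.03],[0.0,0.1,8.0]]]
```

View pics/g10.png

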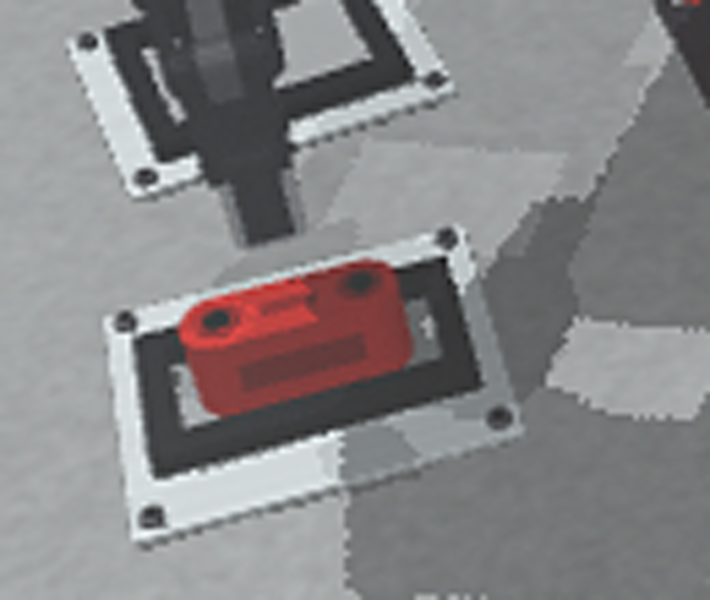

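Bar is seated. Now the far case, gripping its ±y faces to keep clear of the latch.

Emit:
jog_arm(
  steps=[
    [[2, 0.3, 0], [0, 0, 8]],
    [[2.1, 0, 0], [0, 0, 8]],
    [[2.1, -0.3, 0], [0, 0, 8]],
    [[2, -0.5, 0], [0, 0, 8]],
    [[1.9, -0.8, 0], [0, 0, 8]],
    [[1.8, -1.1, 0], [0, 0, 8]],
    [[1.6, -1.3, 0], [0, 0, 8]],
    [[1.4, -1.5, 0], [0, 0, 8]],
  ],
  fingers=1,
)

```text
t: 17.7
tool_pos: [0.6296, -0.1286, 0.2578]
tool_rot: [3.1, 0.5, 0.0]
contact_force: [-0.3, -0.0, -0.0]
opening: 0.0855
```

```bash
python3 plan.py .6366 -.0876 .25 4.3 --v 3.5
```

```text
t 17.7 pos [ 0.6296 -0.1286  0.2578] psi 18.3 tilt 0.08 F [-0.3 -0.  -0. ] op 0.0855
[[[0.98,-1.84,0.39],[0.0,0.0,7.0]],[[0.74,-1.94,0.39],[0.1,0.0,7.0]]]
```

Emit:
jog_arm(
  steps=[
    [[1, -1.8, 0.4], [0, 0, 7]],
    [[0.6, -1.5, 0.4], [0, 0, 5]],
    [[0, 0, 0], [0, 0, 0]],
  ],
)

```text
t: 18.0
tool_pos: [0.6366, -0.0887, 0.2473]
tool_rot: [3.137, 0.163, -0.002]
contact_force: [0.6, 0.1, -0.3]
opening: 0.0852
```

```bash
python3 plan.py .6366 -.0876 .225 4.3 --v 3.5
```

```text
t 18.0 pos [ 0.6366 -0.0887  0.2473] psi 5.9 tilt 0.07 F [ 0.6  0.1 -0.3] op 0.0852
[[[0.01,-0.11,2.23],[0.0,0.1,1.6]]]
```

Emit:
jog_arm(
  steps=[
    [[0, -0.1, 1.5], [0, 0, 1.6]],
    [[0, 0, 1.2], [0, 0, 0]],
    [[0, 0, 0], [0, 0, 0]],
  ],
)

```text
t: 18.3
tool_pos: [0.6358, -0.089, 0.2169]
tool_rot: [3.138, 0.12, -0.004]
contact_force: [0.3, 0.6, -0.9]
opening: 0.0854
```

```bash
python3 plan.py .6366 -.0876 .185 4.3 --v 2;python3 - <<'E'
from h import *
im=ctrl.get_image("top")
cv2.imwrite("pics/g11.png",cv2.cvtColor(cv2.resize(im[90:250,240:400],(600,600),interpolation=cv2.INTER_CUBIC),cv2.COLOR_RGB2BGR))
im=ctrl.get_image("scene")
cv2.imwrite("pics/g11s.png",cv2.cvtColor(cv2.resize(im[150:270,220:380],(800,600),interpolation=cv2.INTER_CUBIC),cv2.COLOR_RGB2BGR))
E
```

```text
t 18.3 pos [ 0.6358 -0.089   0.2169] psi 4.4 tilt 0.15 F [ 0.3  0.6 -0.9] op 0.0854
[[[0.05,-0.07,1.6],[0.0,0.1,0.0]],[[0.04,-0.06,1.59],[0.1,0.0,0.1]]]
```

View pics/g11s.png

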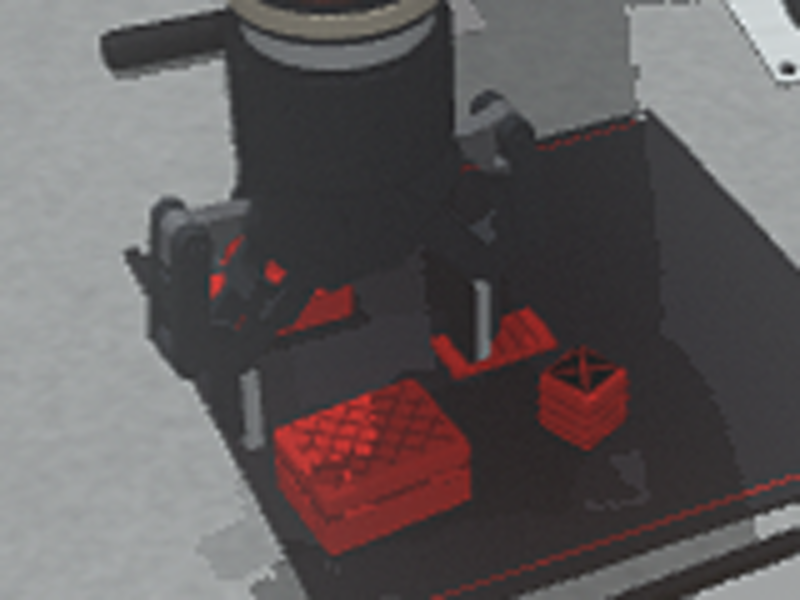

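Fingers straddle the far case, clear of the cube. Descending.

Emit:
jog_arm(
  steps=[
    [[0.1, -0.1, 1.5], [0, 0, 0]],
    [[0, 0, 1.2], [0, 0, 0]],
    [[0, 0, 0.3], [0, 0, 0]],
    [[0, 0, 0], [0, 0, 0]],
  ],
)

```text
t: 18.8
tool_pos: [0.6377, -0.0893, 0.1867]
tool_rot: [3.137, 0.118, 0.002]
contact_force: [-0.5, -0.1, -0.6]
opening: 0.0854
```

Emit:
jog_arm(
  steps=[
    [[0, 0, 0], [0, 0, 0]],
    [[0, 0, 0], [0, 0, 0]],
    [[0, 0, 0], [0, 0, 0]],
    [[0, 0, 0], [0, 0, 0]],
  ],
  fingers=-1,
  grip_force=50,
)

```text
t: 19.2
tool_pos: [0.6384, -0.0894, 0.1882]
tool_rot: [3.137, 0.119, 0.005]
contact_force: [-0.7, 0.3, 0.1]
opening: 0.0613
```

Gripped. A 2 cm lift to feel the weight.

Emit:
jog_arm(
  steps=[
    [[0, 0, -1], [0, 0, 0]],
    [[0, 0, -1], [0, 0, 0]],
    [[0, 0, 0], [0, 0, 0]],
    [[0, 0, 0], [0, 0, 0]],
    [[0, 0, 0], [0, 0, 0]],
  ],
)

```text
t: 19.7
tool_pos: [0.6385, -0.0893, 0.2111]
tool_rot: [3.136, 0.119, 0.008]
contact_force: [0.6, 0.2, -0.5]
opening: 0.0613
```

```bash
python3 - <<'E'
from h import *
F=[]
for i in range(6):
    im=ctrl.get_image("scene"); F.append(ctrl.get_obs()["contact_force"])
o=ctrl.get_obs();print(np.mean(F,0).round(2),np.std(F,0).round(2),o["tool_pos"],o["opening"])
cv2.imwrite("pics/g12.png",cv2.cvtColor(cv2.resize(im[150:270,220:380],(800,600),interpolation=cv2.INTER_CUBIC),cv2.COLOR_RGB2BGR))
E
```

```text
[ 0.08  0.36 -0.47] [0.34 0.24 0.23] [ 0.63828465 -0.08927043  0.21035084] 0.06084193369799634
```

View pics/g12.png

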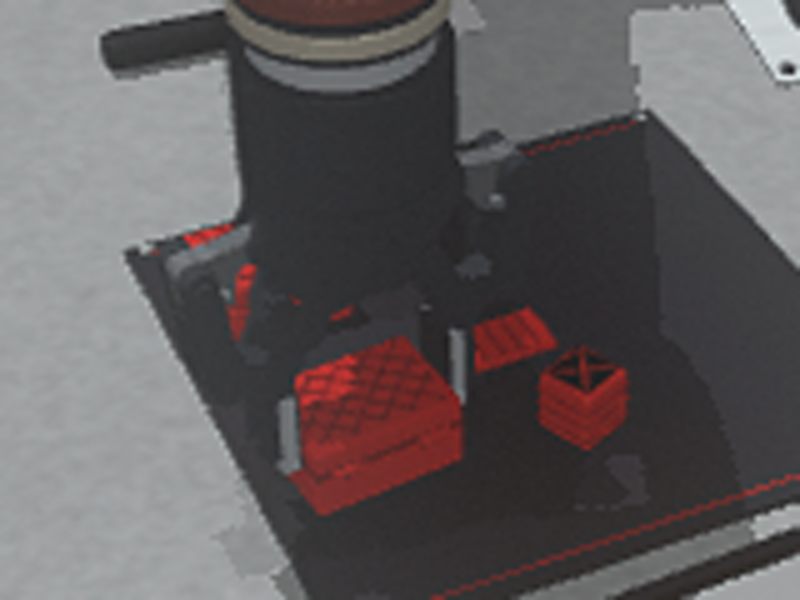

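It weighs about 0.5 N, so it's the empty one. Setting it back where it stood.

Emit:
jog_arm(
  steps=[
    [[-0.1, -0.1, 1], [0, 0, 0]],
    [[0, 0, 0.7], [0, 0, 0]],
    [[0, 0, 0], [0, 0, 0]],
  ],
)

```text
t: 20.3
tool_pos: [0.6369, -0.0883, 0.1913]
tool_rot: [3.137, 0.119, 0.005]
contact_force: [-0.3, -0.1, -0.8]
opening: 0.0606
```

```bash
python3 plan.py .6377 -.0885 .188 4.3 --v 2
```

```text
t 20.3 pos [ 0.6369 -0.0883  0.1913] psi 4.3 tilt 0.23 F [-0.3 -0.1 -0.8] op 0.0606
[[[0.08,0.03,0.33],[0.2,-0.2,0.0]]]
```

Emit:
jog_arm(
  steps=[
    [[0.1, 0, 0.3], [0.2, -0.2, 0]],
    [[0, 0, 0], [0, 0, 0]],
  ],
)

```text
t: 20.5
tool_pos: [0.6378, -0.0881, 0.1873]
tool_rot: [-3.138, -0.119, 0.003]
contact_force: [0.4, 0.5, -0.1]
opening: 0.0602
```

Emit:
jog_arm(
  steps=[
    [[0, 0, 0.2], [0, 0, 0]],
  ],
)

```text
t: 20.6
tool_pos: [0.6383, -0.0882, 0.1869]
tool_rot: [-3.138, -0.119, 0.004]
contact_force: [-9.1, 2.9, 18.2]
opening: 0.0609
```

Contact with the plate. Releasing and retreating.

Emit:
jog_arm(
  steps=[
    [[0, 0, 0], [0, 0, 0]],
    [[0, 0, 0], [0, 0, 0]],
    [[0, 0, 0], [0, 0, 0]],
  ],
  fingers=1,
)

```text
t: 20.9
tool_pos: [0.6389, -0.0883, 0.1882]
tool_rot: [-3.139, -0.119, 0.001]
contact_force: [-0.0, -0.1, 0.2]
opening: 0.0857
```

Emit:
jog_arm(
  steps=[
    [[0, 0, -2], [0, 0, 0]],
    [[0, 0, -3], [0, 0, 0]],
    [[0, 0, -1.5], [0, 0, 0]],
    [[0, 0, 0], [0, 0, 0]],
  ],
)

```text
t: 21.3
tool_pos: [0.6384, -0.0883, 0.2533]
tool_rot: [-3.138, -0.119, 0.005]
contact_force: [0.7, -0.1, 0.2]
opening: 0.0854
```

```bash
python3 plan.py .5094 -.0795 .25 -3.3 --v 4
```

```text
t 21.3 pos [ 0.6384 -0.0883  0.2533] psi 4.3 tilt 0.21 F [ 0.7 -0.1  0.2] op 0.0854
[[[-3.2,-0.46,0.09],[0.0,0.0,1.9]],[[-3.21,-0.36,0.09],[0.0,0.1,1.9]],[[-3.22,-0.25,0.09],[0.0,0.0,1.9]],[[-3.23,-0.14,0.09],[-0.1,0.1,1.9]]]
```

Emit:
jog_arm(
  steps=[
    [[-3.2, -0.5, 0], [0, 0, 1.9]],
    [[-3.2, -0.3, 0], [0, 0, 1.9]],
    [[-3, -0.2, 0], [0, 0, 1.9]],
    [[-2, 0, 0], [0, 0, 1.5]],
    [[-0.5, 0, 0], [0, 0, 0]],
    [[0, 0, 0], [0, 0, 0]],
  ],
)

```text
t: 21.9
tool_pos: [0.514, -0.0809, 0.2475]
tool_rot: [-3.138, 0.085, 0.013]
contact_force: [0.4, 0.3, 0.1]
opening: 0.0859
```

```bash
python3 plan.py .5094 -.0795 .22 -3.3 --v 4
```

```text
t 21.9 pos [ 0.514  -0.0809  0.2475] psi -3.1 tilt 0.49 F [0.4 0.3 0.1] op 0.0859
[[[-0.44,-0.1,2.75],[-0.1,0.5,0.2]]]
```

Emit:
jog_arm(
  steps=[
    [[-0.4, -0.1, 1.5], [0, 0.3, 0.2]],
    [[-0.1, 0, 1.2], [0, 0, 0]],
    [[0, 0, 0], [0, 0, 0]],
  ],
)

```text
t: 22.2
tool_pos: [0.5109, -0.0798, 0.2195]
tool_rot: [-3.138, 0.089, 0.001]
contact_force: [0.4, -0.2, 0.1]
opening: 0.0853
```

```bash
python3 plan.py .5094 -.0800 .186 -3.3 --v 2
```

```text
t 22.2 pos [ 0.5109 -0.0798  0.2195] psi -3.2 tilt 0.13 F [ 0.4 -0.2  0.1] op 0.0853
[[[-0.07,0.02,1.68],[-0.1,0.0,0.0]],[[-0.08,0.01,1.67],[0.0,0.0,0.1]]]
```

Emit:
jog_arm(
  steps=[
    [[-0.1, 0, 1.7], [0, 0, 0]],
    [[0, 0, 1.2], [0, 0, 0]],
    [[0, 0, 0.4], [0, 0, 0]],
    [[0, 0, 0], [0, 0, 0]],
  ],
)

```text
t: 22.6
tool_pos: [0.5126, -0.0802, 0.186]
tool_rot: [-3.138, 0.087, -0.002]
contact_force: [0.4, 0.3, 0.3]
opening: 0.0855
```

Emit:
jog_arm(
  steps=[
    [[0, 0, 0], [0, 0, 0]],
    [[0, 0, 0], [0, 0, 0]],
    [[0, 0, 0], [0, 0, 0]],
    [[0, 0, 0], [0, 0, 0]],
  ],
  fingers=-1,
  grip_force=60,
)

```text
t: 23.0
tool_pos: [0.5137, -0.0803, 0.1878]
tool_rot: [-3.139, 0.087, -0.006]
contact_force: [0.3, 0.4, -3.9]
opening: 0.0604
```

Emit:
jog_arm(
  steps=[
    [[0, 0, -1], [0, 0, 0]],
    [[0, 0, -2], [0, 0, 0]],
    [[0, 0, -2.5], [0, 0, 0]],
    [[0, 0, -1], [0, 0, 0]],
    [[0, 0, 0], [0, 0, 0]],
    [[0, 0, 0], [0, 0, 0]],
  ],
)

```text
t: 23.6
tool_pos: [0.5114, -0.08, 0.2536]
tool_rot: [-3.137, 0.087, 0.002]
contact_force: [-0.3, -0.5, -2.9]
opening: 0.0603
```

```bash
python3 - <<'E'
from h import *
F=[]
for i in range(4):
    im=ctrl.get_image("scene"); F.append(ctrl.get_obs()["contact_force"])
print(np.mean(F,0).round(2),np.std(F,0).round(2))
cv2.imwrite("pics/g13.png",cv2.cvtColor(cv2.resize(im[110:260,180:380],(800,600),interpolation=cv2.INTER_CUBIC),cv2.COLOR_RGB2BGR))
E
python3 plan.py .412 -.2730 .25 3.5 --v 4
```

```text
[-0.17  0.23 -3.23] [0.18 0.56 0.35]
t 23.8 pos [ 0.5111 -0.0799  0.2526] psi -3.2 tilt 0.29 F [-0.3  0.8 -3.3] op 0.0607
[[[-1.47,3.31,0.04],[0.0,0.0,-1.1]],[[-1.53,3.28,0.04],[0.0,0.0,-1.1]],[[-1.6,3.25,0.04],[-0.1,0.0,-1.1]],[[-1.66,3.21,0.04],[0.0,0.1,-1.1]],[[-1.72,3.18,0.04],[-0.1,0.0,-1.1]],[[-1.78,3.15,0.04],[0.0,0.1,-1.2]]]
```

View pics/g13.png

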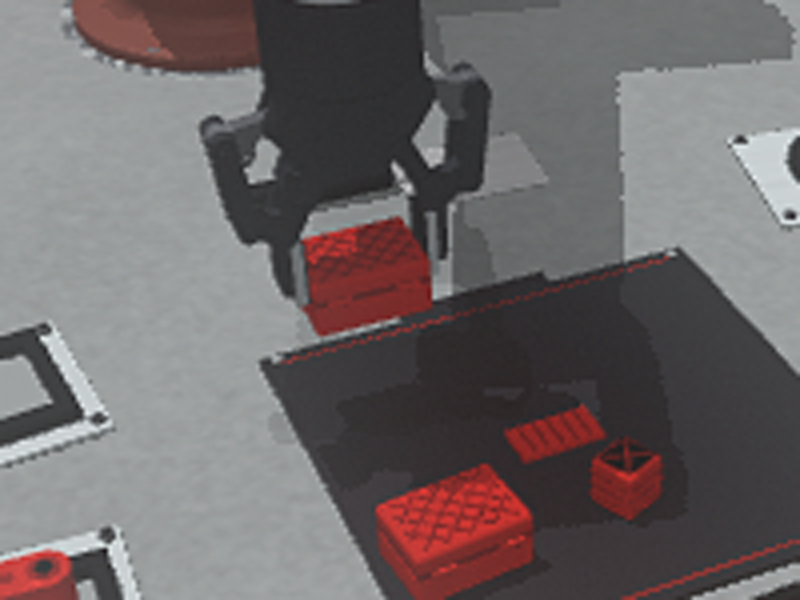

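This one weighs about 3.2 N, so it's the loaded case. Moving it to the case nest.

Emit:
jog_arm(
  steps=[
    [[-1.4, 3.3, 0], [0, 0, -1.1]],
    [[-1.5, 3.3, 0], [0, 0, -1.1]],
    [[-1.5, 3.3, 0], [0, 0, -1.1]],
    [[-1.6, 3.2, 0], [0, 0, -1.1]],
    [[-1.4, 2.6, 0], [0, 0, -1.1]],
    [[-0.7, 1.3, 0], [0, 0, -0.8]],
    [[0, 0, 0], [0, 0, 0]],
  ],
)

```text
t: 24.5
tool_pos: [0.424, -0.2535, 0.2464]
tool_rot: [-3.131, -0.097, 0.016]
contact_force: [0.3, -0.4, -4.1]
opening: 0.0605
```

```bash
python3 plan.py .415 -.273 .215 3.5 --v 2
```

```text
t 24.5 pos [ 0.424  -0.2535  0.2464] psi 3.6 tilt 0.79 F [ 0.3 -0.4 -4.1] op 0.0605
[[[-0.49,0.96,1.57],[-0.3,0.3,0.0]],[[-0.5,0.95,1.57],[-0.2,0.3,0.1]]]
```

Emit:
jog_arm(
  steps=[
    [[-0.5, 1, 0.8], [-0.3, 0.3, 0]],
    [[-0.4, 0.9, 1], [-0.2, 0.3, 0]],
    [[0, 0, 0.5], [0, 0, 0]],
    [[0, 0, 0], [0, 0, 0]],
  ],
)

```text
t: 24.9
tool_pos: [0.4153, -0.2728, 0.2192]
tool_rot: [-3.137, -0.098, 0.002]
contact_force: [-0.2, 0.4, -4.4]
opening: 0.0608
```

```bash
python3 plan.py .415 -.273 .195 3.5 --v 2
```

```text
t 24.9 pos [ 0.4153 -0.2728  0.2192] psi 3.6 tilt 0.19 F [-0.2  0.4 -4.4] op 0.0608
[[[-0.02,0.01,1.21],[-0.1,0.0,0.0]],[[-0.01,0.01,1.21],[-0.1,0.1,0.1]]]
```

Emit:
jog_arm(
  steps=[
    [[0, 0, 1.2], [-0.1, 0, 0]],
    [[0, 0, 0.8], [-0.1, 0, 0]],
    [[0, 0, 0], [0, 0, 0]],
  ],
)

```text
t: 25.2
tool_pos: [0.4157, -0.2716, 0.1969]
tool_rot: [-3.14, -0.101, 0.003]
contact_force: [0.3, 0.5, -2.6]
opening: 0.0605
```

```bash
python3 plan.py .415 -.273 .189 3.5 --v 2; python3 - <<'E'
from h import *
im=ctrl.get_image("scene")
cv2.imwrite("pics/g14.png",cv2.cvtColor(cv2.resize(im[160:260,120:240],(720,600),interpolation=cv2.INTER_CUBIC),cv2.COLOR_RGB2BGR))
E
```

```text
t 25.2 pos [ 0.4157 -0.2716  0.1969] psi 3.7 tilt 0.1 F [ 0.3  0.5 -2.6] op 0.0605
[[[-0.08,0.13,0.79],[0.0,0.1,0.2]]]
```

View pics/g14.png

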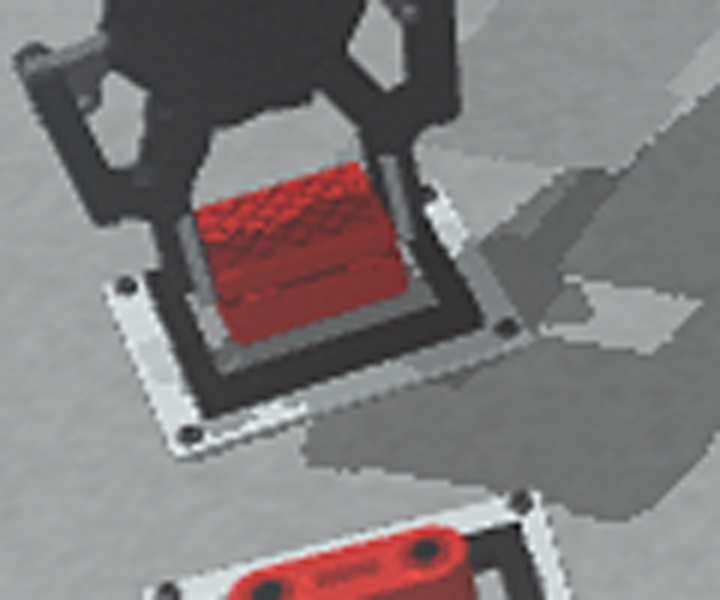

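Case is aligned over the pocket. Lowering the last bit.

Emit:
jog_arm(
  steps=[
    [[-0.1, 0.1, 0.5], [0, 0, 0]],
    [[0, 0, 0.2], [0, 0, 0]],
    [[0, 0, 0], [0, 0, 0]],
  ],
)

```text
t: 25.55
tool_pos: [0.4153, -0.2728, 0.1903]
tool_rot: [3.139, 0.102, -0.001]
contact_force: [-0.1, 0.1, -3.7]
opening: 0.0607
```

Emit:
jog_arm(
  steps=[
    [[0, 0, 0.2], [0, 0, 0]],
  ],
)

```text
t: 25.65
tool_pos: [0.4155, -0.273, 0.1887]
tool_rot: [3.138, 0.102, 0.001]
contact_force: [-0.1, -0.4, -2.4]
opening: 0.0603
```

Emit:
jog_arm(
  steps=[
    [[0, 0, 0.2], [0, 0, 0]],
  ],
)

```text
t: 25.75
tool_pos: [0.4157, -0.2733, 0.1882]
tool_rot: [3.14, 0.102, -0.001]
contact_force: [-8.2, 5.2, 17.8]
opening: 0.0601
```

Seated: 18 N of contact. Releasing.

Emit:
jog_arm(
  steps=[
    [[0, 0, 0], [0, 0, 0]],
    [[0, 0, 0], [0, 0, 0]],
    [[0, 0, 0], [0, 0, 0]],
  ],
  fingers=1,
)

```text
t: 26.05
tool_pos: [0.417, -0.2745, 0.1908]
tool_rot: [3.136, 0.102, 0.005]
contact_force: [0.5, -0.7, 0.5]
opening: 0.085
```

Emit:
jog_arm(
  steps=[
    [[0, 0, -1], [0, 0, 0]],
    [[0, 0, -3], [0, 0, 0]],
    [[0, 0, -4], [0, 0, 0]],
    [[0, 0, -4], [0, 0, 0]],
    [[0, 0, -4], [0, 0, 0]],
    [[0, 4, 0], [0, 0, 0]],
    [[0, 4, 0], [0, 0, 0]],
    [[0, 4, 0], [0, 0, 0]],
  ],
)

```text
t: 26.85
tool_pos: [0.4249, -0.393, 0.3665]
tool_rot: [3.128, 0.112, 0.016]
contact_force: [-0.1, 0.2, 0.2]
opening: 0.0853
```

Emit:
jog_arm(
  steps=[
    [[0, 4, 0], [0, 0, 0]],
    [[0, 4, 0], [0, 0, 0]],
    [[0, 4, 0], [0, 0, 0]],
    [[0, 2, 0], [0, 0, 0]],
    [[0, 0, 0], [0, 0, 0]],
    [[0, 0, 0], [0, 0, 0]],
  ],
)

```text
t: 27.45
tool_pos: [0.4338, -0.5424, 0.3744]
tool_rot: [3.122, 0.105, 0.022]
contact_force: [0.2, -0.2, 0.2]
opening: 0.0853
```

```bash
python3 - <<'E'
from h import *
im=ctrl.get_image("top");sc=ctrl.get_image("scene")
cv2.imwrite("pics/f_top.png",cv2.cvtColor(cv2.resize(im[90:300,120:520],(800,420),interpolation=cv2.INTER_CUBIC),cv2.COLOR_RGB2BGR))
cv2.imwrite("pics/f_sc.png",cv2.cvtColor(cv2.resize(sc[120:310,120:500],(800,400),interpolation=cv2.INTER_CUBIC),cv2.COLOR_RGB2BGR))
m=redmask(im)
for n,p,z in(("knob",(.42,.278,0),.005),("nut",(.6161,.27,.24),.005),("bar",(.5875,-.2935,-.084),.005),("case",(.412,-.273,.06),.005),("case",(.6366,-.0876,.07),.004)):
    u=proj([[p[0],p[1],z+.016]])[0].astype(int);w=np.zeros_like(m);w[u[1]-28:u[1]+28,u[0]-28:u[0]+28]=1
    f=filled(cv2.morphologyEx(m*w,cv2.MORPH_CLOSE,np.ones((3,3),np.uint8)),100)
    f=max(f,key=lambda a:a.sum());q,e=fit(f,SH[n],p,z,z+.032);print(n,"want",p[:2],"deg",round(np.degrees(p[2]),1),"got",q[:2].round(4),round(np.degrees(q[2]),1),round(e,3))
o=ctrl.get_obs();print(o["t"],o["tool_pos"],o["contact_force"])
E
```

```text
knob want (0.42, 0.278) deg 0.0 got [0.4254 0.2794] 2.3 0.155
nut want (0.6161, 0.27) deg 13.8 got [0.6188 0.2704] 13.2 0.04
bar want (0.5875, -0.2935) deg -4.8 got [ 0.5894 -0.295 ] -4.9 0.056
case want (0.412, -0.273) deg 3.4 got [ 0.411  -0.2752] 2.9 0.069
case want (0.6366, -0.0876) deg 4.0 got [ 0.6369 -0.0893] 4.0 0.038
27.55 [ 0.43394912 -0.54164015  0.37443246] [0.42335793 0.33942389 0.25031501]
```

View pics/f_top.png

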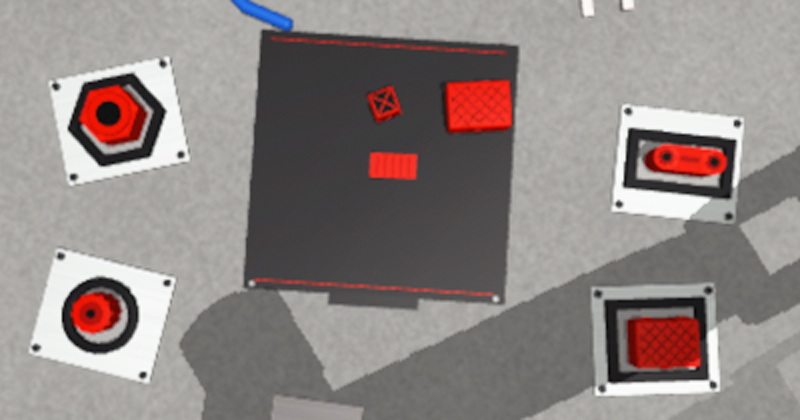

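View pics/f_sc.png

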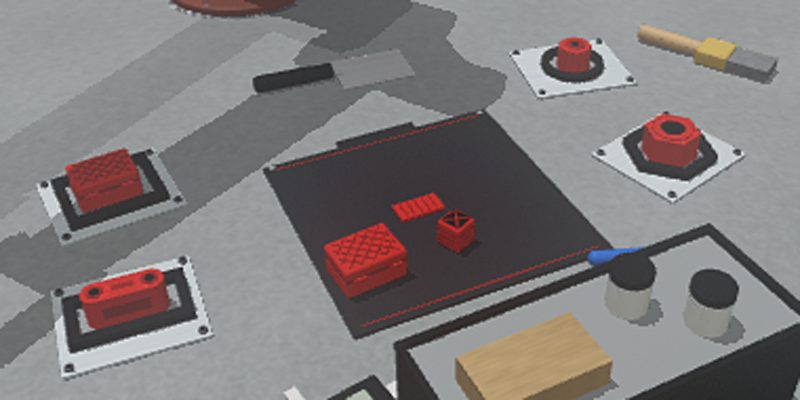

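All four parts are in their pockets, and the empty case is within 2 mm of where it stood. Handing in.

```bash
python3 -c "
from station import ctrl
print(ctrl.finish_job())"
```

```text
the job is handed in; nothing more can be done
None
```

The job is handed in at about 27.6 s. The knob, nut and clamp arm went into their nests in that order, followed by the loaded case.

- **Cases:** The far case pulled only about 0.5 N when lifted, so I took it as empty and set it back. The near case pulled about 3.2 N, so it is the loaded one and went into the rectangular nest.
- **Final position check:** In the last pictures all four parts look upright and inside their pockets. By camera fit the nut, clamp arm and loaded case are within about 3 mm and 1° of the pocket centres, against 8 mm of clearance per side. The empty case is within 2 mm of its original spot and at the same angle.
- **Contact on seating:** The knob, clamp arm and loaded case each showed an 18–21 N contact when they reached the pocket floor. The nut showed no clear force. I judged it seated because its height stopped dropping and from the pictures.
- **Weak check:** The knob's final camera fit was poor because one side is in shadow. It read about 5 mm off centre, which disagrees a little with the arm's own reading of about 3 mm. The pocket floor is visible beside it in the picture, and it stands upright.

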